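# Make up a soldering kit and a gold-testing kit

## Robot

A 6-joint arm with a two-finger parallel gripper is mounted at the origin on a cart in front of the work surface, level with it; the furniture and walls round the work are solid. World frame = base frame: x ahead of the robot, y to its left, z up, the work surface at z = 0. Lengths are in m, angles in rad, forces in N, time in s.
With the tool pointing down it reaches from about 0.325 to 0.925 m from the base axis. Payload 3.1 kg.
Tool frame: the origin (TCP) lies midway between the tips of the shut fingers; the grasp point (between the pads) lies 19 mm behind it; z points along the fingers, y is the direction in which the jaws open and shut (so a half turn about z gives the same grasp; the last joint's range is limited). The gripper opens to 85 mm and grips with 20 to 120 N. Pads are 22 mm wide; open, the fingers measure 114 mm over their backs; the gripper's body (76 mm by 85 mm) begins 54 mm behind the grasp point. The pads swing forward as they close: fully open they stand 13 mm farther back than shut.
Start: joints at [1.109, 0.217, 1.613, -0, 1.311, -0.112], TCP at [0.214, 0.587, 0.231] pointing down, gripper open.
Joint ranges: [-2.75, 2.75], [-0.78, 2.1], [0.31, 2.55], [-1.13, 4.27], [0.13, 2.63], [-2.58, 2.58]. Speed limits (rad/s): [2.79, 2.79, 3.14, 3.14, 3.14, 3.14].

## Interface

Orientations are given as [roll, pitch, yaw] about the fixed x, y, z axes, in that order (R = Rz(yaw) Ry(pitch) Rx(roll)).
In Python, from bench import env gives the robot as it stands.
- The arm moves only by the tool move_arm, never from a script. Its arguments are lists of equal length, an entry for each row: "jaw": the opening, from 0 (shut) to 1 (fully open); "travel": the shift along the world's x, y, z in m, a list of three; "turn": the turn about the world's z in rad. In form: {"jaw": [jaw, ...], "travel": [[x, y, z], ...], "turn": [turn, ...]}. A call has 1 to 20 rows; each row shifts and turns the pose as measured when the row begins; what a row does not reach is not made up. A row lasts 1/10 s, in which the tool goes at most 50 mm and 8.59 degrees, less where a joint would pass 70% of its speed; a pose out of reach is approached as far as the arm can. A call with a gripper value outside its range is refused whole. The fingers move at their own pace and stop on an object; "grip_force" is the grip in N (left out, the last holds). Time passes only in rows, so rows that do not move let the fingers close. It gives the time, the measured TCP pose, the force and the opening at its end, in the units of the state.
- env.get_obs(): the state, without advancing time (a new reading comes with each control period).
- env.snapshot(name): name is "side" or "top" or "wrist"; returns the picture (420x560x3 uint8, blue, green, red); there is no depth.
- env.camera_info(name): a dict with "vfov" (degrees; the focal length in pixels is half the picture's height over the tangent of half this angle, whatever the lens; pixels are square), "cx", "cy" (the principal point, pixels), "cam_to_world" (4x4, takes a point from camera to world coordinates). Camera axes: x right, y down, z forward; pixel columns grow to the right and rows downward; lengths in m; the calibration is good to about 2 mm. A picture is of the moment at which its call begins: read the wrist's pose just before it. camera_info takes no time and is no camera call; for the wrist camera it gives the pose at the moment of the call.
- env.job_done(): hands the job in, once; it reports no verdict.
The state is a dict: "t": time; "joints": joint angles; "qvel": joint speeds; "tau": joint torques, N m; "tool_pos": TCP position; "orientation": TCP orientation; "contact_force": force on the tool from outside, world axes, zero at the start; "moment": the same for the moment, N m; "opening": finger opening in m.
Only numpy, scipy, OpenCV 4.12 (cv2) and the standard library are available. Lean on these libraries where they do the work, as an engineer would, in place of code of your own. Each camera call takes 0.05 s, during which the arm holds its last target.

## Task

Make up two kits from the stock on the brown wooden board, one thing to a compartment and in any compartment of the right tray: the soldering kit (spool of solder wire, green bottle, little bottle with the tall white cap) goes into the tray with three compartments, the gold-testing kit (black touchstone, folded loupe) into the tray with two. Spool and bottles stand upright and the stone and the loupe lie flat on the tray floor, as they do in the stock. The blue wax block and the clay dish belong to neither kit: leave them where they are.

Things in the scene. Friction and masses are not known exactly. Their poses are not given: they have to be found in the camera images.
- tray_three: the longer aluminium kit tray, 210 x 80 mm outside, fixed, open above. Walls 3 mm thick, 14 mm high; inner floor 3 mm above the board. Three equal compartments in a row along the long side, each 66 mm (along the row) x 74 mm inside. Origin: tray centre at the board surface; x along the row, y across, z up; compartment centres at y = 0, x = -69, 0 and +69 mm.
- tray_two: the shorter aluminium kit tray, 149 x 84 mm outside, fixed, open above. Walls 3 mm thick, 14 mm high; inner floor 3 mm above the board. Two equal compartments in a row along the long side, each 70 mm (along the row) x 78 mm inside. Origin: tray centre at the board surface; x along the row, y across, z up; compartment centres at y = 0, x = -36.5 and +36.5 mm.
- spool: spool of grey solder wire between two white round flanges, 46 mm across, 32 mm high, standing on a flange, loose, about 0.14 kg; solid to a grip all the way up. Origin: centre of its underside, z up. Soldering kit.
- green_bottle: small green glass bottle with a black cap, 72 mm high; round body 33 mm across up to about 45 mm height, narrowing to the 18 mm cap above 56 mm; loose, about 0.07 kg. Origin: centre of its underside, z up along the bottle. Soldering kit.
- cap_bottle: the little pink glass bottle that stands on the brown wooden board (not the like one on the bench behind it) with a tall narrow white cap, 79 mm high; round body 30 mm across up to about 38 mm height, cap 17 mm across from 46 mm up; loose, about 0.05 kg. Origin: centre of its underside, z up along the bottle. Soldering kit.
- touchstone: flat black touchstone bar lying on the board, 18 mm wide (its x), 45 mm long (its y), 8 mm high (z up); loose, about 0.03 kg; grip it across the 18 mm. Origin: centre of its underside. Testing kit.
- loupe: folded pocket loupe lying on the board: two oval light metal plates with a black lens between, 22 mm wide (its x), 33 mm long (its y), 12 mm high (z up); does not unfold; loose, about 0.035 kg; grip it across the 22 mm. Origin: centre of its underside. Testing kit.
- wax_block: blue block of carving wax, 38 mm (its x) x 52 mm (its y) x 26 mm high, loose; belongs to no kit, stays where it is. Origin: centre of its underside.
- dish: round fired-clay dish, 43 mm across the rim, 18 mm high, loose; belongs to no kit, stays where it is. Origin: centre of its underside.

How it is judged:
By the outcome, as a careful person would: the job done as asked, in the order asked, and still so for the second after the job is handed in, with the robot touching nothing.
It also fails if it takes over 109 s, if anything falls off the work surface, if the arm or the gripper's body presses on something with over 40 N, if the wrist force passes 120 N, or if a joint passes its speed limit or range.

## Working session

There is one attempt and no reset: what is moved stays moved. The work goes in short steps, Python scripts to look and compute and a tool call to move; the robot and the scene stay as the last step left them, time stands still between calls to the robot, and variables do not carry over. Pictures are saved under pics/ and viewed, and the job is handed in when it is done.

Besides the shell and the picture viewer there is one more tool, called after "Call:" in YAML: its name, and indented under it one key for each argument. move_arm: Moves the arm, as the interface text tells. Its arguments: {"type":"object","properties":{"jaw":{"type":"array","items":{"type":"number"}},"travel":{"type":"array","items":{"type":"array","items":{"type":"number"}}},"turn":{"type":"array","items":{"type":"number"}},"grip_force":{"type":"number"}},"required":["jaw","travel","turn"]}

```bash
ls; mkdir -p pics
python3 - <<'E'
from bench import env
import cv2
o=env.get_obs();print({k:o[k] for k in('t','joints','tool_pos','orientation','opening')})
for n in('side','top','wrist'):
    print(n,env.camera_info(n)); cv2.imwrite(f'pics/{n}0.png',env.snapshot(n))
E
```

```text
pics
{'t': 0.0, 'joints': array([ 1.10879349e+00,  2.17729487e-01,  1.61495596e+00,  8.82510401e-07,
        1.31133023e+00, -1.12187779e-01]), 'tool_pos': array([0.21379973, 0.58640567, 0.22997221]), 'orientation': array([-3.13918497e+00, -2.72109732e-04,  2.79177704e+00]), 'opening': 0.08529177462840362}
side {'vfov': 44.7135861929914, 'cx': 282.97931386804066, 'cy': 201.30657284927574, 'cam_to_world': array([[-0.8836812 , -0.27068757,  0.3818845 ,  0.20561629],
       [-0.46801943,  0.52502943, -0.71084591,  0.36211901],
       [-0.00808345, -0.80689053, -0.59064569,  0.55474836],
       [ 0.        ,  0.        ,  0.        ,  1.        ]])}
top {'vfov': 50.055893333335305, 'cx': 281.67700478841806, 'cy': 208.82539891628375, 'cam_to_world': array([[-2.74927697e-03, -9.84505170e-01,  1.75333998e-01,
         4.02422811e-01],
       [-9.99894941e-01,  2.11052073e-04, -1.44935170e-02,
        -2.48464418e-01],
       [ 1.42319378e-02, -1.75355425e-01, -9.84402320e-01,
         8.61755833e-01],
       [ 0.00000000e+00,  0.00000000e+00,  0.00000000e+00,
         1.00000000e+00]])}
wrist {'vfov': 60.921480941960176, 'cx': 275.5521203481198, 'cy': 206.17681814492212, 'cam_to_world': array([[ 0.34234762,  0.89940462,  0.27178932,  0.14449457],
       [ 0.93957078, -0.32703275, -0.10127352,  0.61250329],
       [-0.00220187,  0.29003606, -0.95701319,  0.37320958],
       [ 0.        ,  0.        ,  0.        ,  1.        ]])}
```

View pics/top0.png

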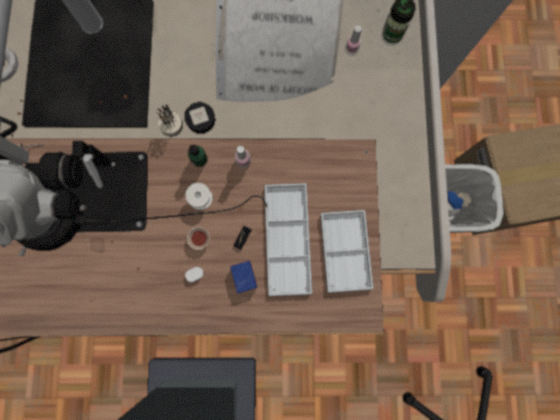

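View pics/side0.png

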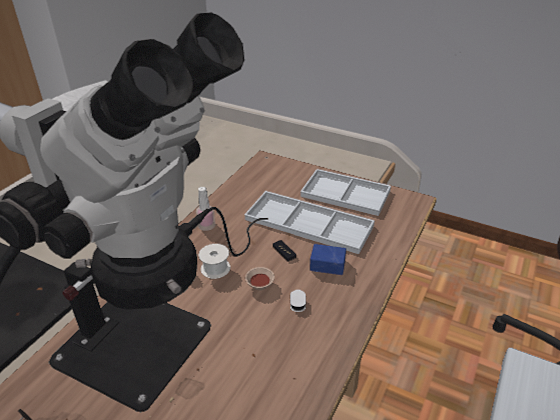

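View pics/wrist0.png

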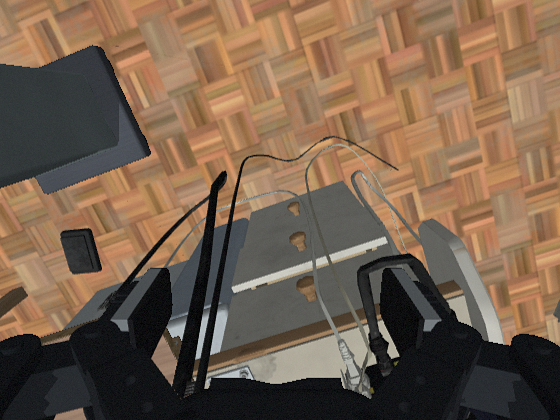

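The top view shows the trays at about (288,240) and (346,250), with the bottles at (198,155) and (242,155). The spool is at (198,196), the loupe at (194,274), the stone at (243,238), the wax block at (243,277) and the dish at (198,238). A tall microscope stands at the left, with a cable running from it to about (268,200). Next I'll work out positions and see how tall the microscope is.

```bash
cat > h.py <<'E'
import numpy as np,cv2
from bench import env
def ray(c,p):
    f=210/np.tan(np.radians(c['vfov'])/2);T=c['cam_to_world']
    d=np.array([(p[0]-c['cx'])/f,(p[1]-c['cy'])/f,1.]);return T[:3,3],T[:3,:3]@d
def onz(c,p,z):
    o,d=ray(c,p);return (o+d*(z-o[2])/d[2])
def proj(c,P):
    f=210/np.tan(np.radians(c['vfov'])/2);T=c['cam_to_world']
    q=T[:3,:3].T@(np.array(P)-T[:3,3]);return q[:2]/q[2]*f+[c['cx'],c['cy']]
def tri(c1,p1,c2,p2):
    o1,d1=ray(c1,p1);o2,d2=ray(c2,p2);d1/=np.linalg.norm(d1);d2/=np.linalg.norm(d2)
    s=np.linalg.lstsq(np.c_[d1,-d2],o2-o1,rcond=None)[0]
    a=o1+s[0]*d1;b=o2+s[1]*d2;return (a+b)/2,np.linalg.norm(a-b)
E
python3 - <<'E'
from h import *
np.set_printoptions(precision=4,suppress=True)
t=env.camera_info('top');s=env.camera_info('side')
for n,p,z in [('green cap',(196,152),.072),('cap',(241,151),.079),('spool',(198,192),.032),('dish',(198,238),.018),('loupe',(194,274),.012),('stone',(243,238),.008),('wax',(243,276),.026),('t3',(288,240),.014),('t2',(346,251),.014),('plateTR',(148,152),0),('plateBR',(148,230),0),('plateTL',(75,152),0),('boardTL',(300,140),0),('boardTR',(378,140),0),('boardBR',(383,330),0),('boardB',(100,335),0)]:
    print(n,onz(t,p,z))
for n,pt,ps in [('capB',(241,149),(203,190)),('cable',(266,200),(265,218)),]:
    print(n,tri(t,pt,s,ps))
T=cv2.imread('pics/top0.png');S=cv2.imread('pics/side0.png')
cv2.imwrite('pics/tl.png',cv2.resize(T[100:310,0:160],None,fx=2.8,fy=2.8))
cv2.imwrite('pics/tr.png',cv2.resize(T[130:310,150:390],None,fx=3.3,fy=3.3,interpolation=2))
cv2.imwrite('pics/sr.png',cv2.resize(S[150:330,180:420],None,fx=3.3,fy=3.3,interpolation=2))
E
```

```text
green cap [ 0.6482 -0.1045  0.072 ]
cap [ 0.648  -0.1868  0.079 ]
spool [ 0.5824 -0.1033  0.032 ]
dish [ 0.4971 -0.1035  0.018 ]
loupe [ 0.4303 -0.097   0.012 ]
stone [ 0.4981 -0.1872  0.008 ]
wax [ 0.426  -0.1894  0.026 ]
t3 [ 0.4935 -0.2727  0.014 ]
t2 [ 0.4726 -0.3821  0.014 ]
plateTR [0.6704 0.0036 0.    ]
plateBR [ 0.5146 -0.0041  0.    ]
plateTL [0.6702 0.1473 0.    ]
boardTL [ 0.6959 -0.2982  0.    ]
boardTR [ 0.6962 -0.4549  0.    ]
boardBR [ 0.3266 -0.4493  0.    ]
boardB [0.3197 0.0744 0.    ]
capB (array([ 0.6526, -0.1868,  0.0713]), np.float64(0.0032645388020565544))
cable (array([ 0.5663, -0.2327,  0.0123]), np.float64(0.009983225815967209))
```

View pics/tl.png

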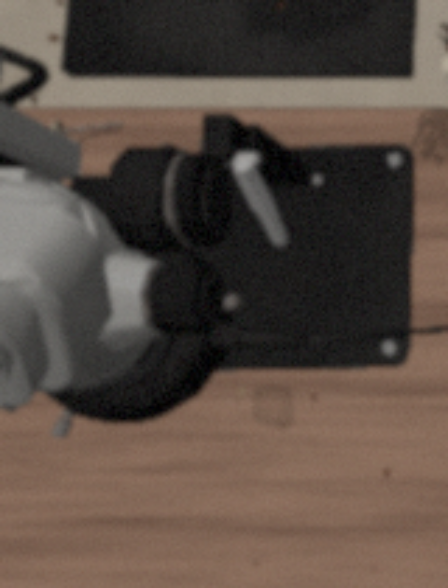

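View pics/tr.png

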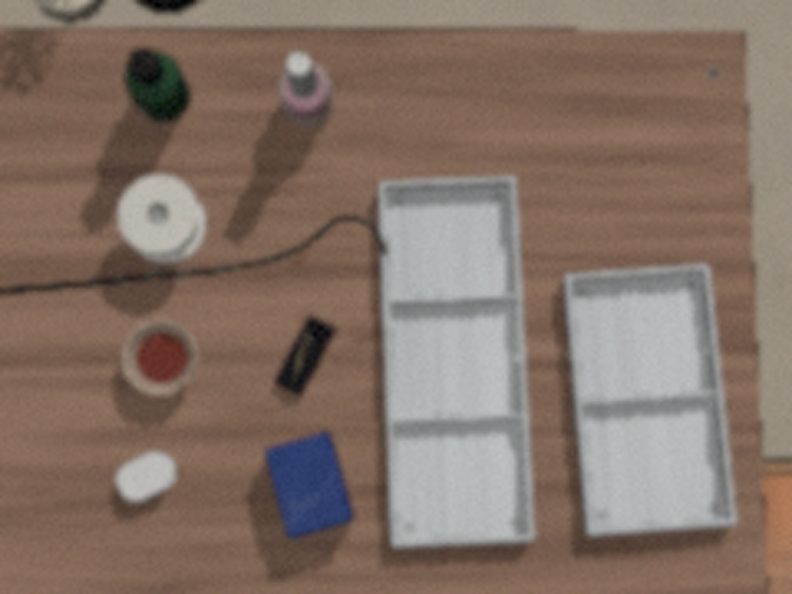

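View pics/sr.png

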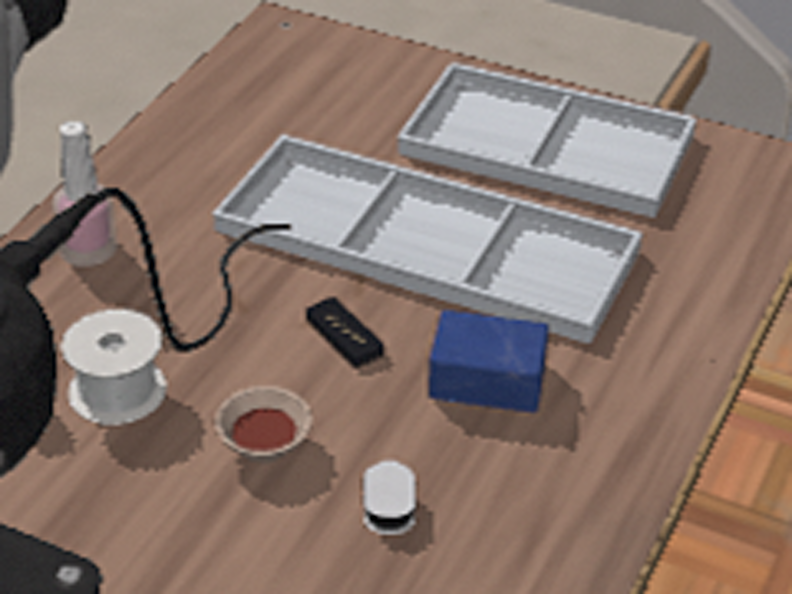

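Run:
```python
from h import *
np.set_printoptions(precision=3,suppress=True)
t=env.camera_info('top');s=env.camera_info('side')
for p in [(240,45),(215,15),(190,65),(200,140),(195,255),(110,70)]:
    o,d=ray(s,p);print(p,[o+d*k for k in(.2,.3,.4,.5,.6,.7,.8)])
for p in [(10,245),(46,250),(80,195),(75,185)]:
    print(p,[onz(t,p,z) for z in(0,.1,.2,.3,.4)])
# cable
for p in [(150,217),(170,215),(200,212),(225,210),(240,206),(255,196),(266,206)]:
    print(p,[(z,proj(s,onz(t,p,z)).round()) for z in(0,.02,.04,.06,.08,.1)])
```

```text
(240, 45) [array([0.313, 0.196, 0.486]), array([0.367, 0.112, 0.452]), array([0.421, 0.029, 0.418]), array([ 0.475, -0.054,  0.383]), array([ 0.529, -0.137,  0.349]), array([ 0.583, -0.22 ,  0.315]), array([ 0.637, -0.304,  0.28 ])]
(215, 15) [array([0.325, 0.194, 0.496]), array([0.385, 0.11 , 0.466]), array([0.445, 0.026, 0.437]), array([ 0.505, -0.058,  0.407]), array([ 0.565, -0.142,  0.378]), array([ 0.624, -0.226,  0.348]), array([ 0.684, -0.31 ,  0.319])]
(190, 65) [array([0.329, 0.209, 0.48 ]), array([0.39 , 0.132, 0.443]), array([0.452, 0.056, 0.405]), array([ 0.513, -0.021,  0.368]), array([ 0.575, -0.097,  0.33 ]), array([ 0.636, -0.174,  0.293]), array([ 0.698, -0.251,  0.256])]
(200, 140) [array([0.317, 0.223, 0.456]), array([0.373, 0.153, 0.407]), array([0.429, 0.083, 0.358]), array([0.485, 0.013, 0.309]), array([ 0.54 , -0.057,  0.259]), array([ 0.596, -0.126,  0.21 ]), array([ 0.652, -0.196,  0.161])]
(195, 255) [array([0.307, 0.247, 0.42 ]), array([0.357, 0.19 , 0.353]), array([0.408, 0.132, 0.285]), array([0.458, 0.075, 0.218]), array([0.509, 0.017, 0.15 ]), array([ 
[... 1517 characters left out ...]
, 253.])), (0.02, array([246., 244.])), (0.04, array([248., 234.])), (0.06, array([250., 224.])), (0.08, array([252., 213.])), (0.1, array([254., 203.]))]
(240, 206) [(0, array([249., 241.])), (0.02, array([251., 232.])), (0.04, array([253., 223.])), (0.06, array([255., 213.])), (0.08, array([257., 203.])), (0.1, array([259., 193.]))]
(255, 196) [(0, array([248., 228.])), (0.02, array([250., 219.])), (0.04, array([252., 210.])), (0.06, array([253., 201.])), (0.08, array([255., 191.])), (0.1, array([258., 182.]))]
(266, 206) [(0, array([264., 224.])), (0.02, array([266., 216.])), (0.04, array([268., 207.])), (0.06, array([269., 198.])), (0.08, array([271., 188.])), (0.1, array([273., 178.]))]
```

Run:
```python
from h import *
np.set_printoptions(precision=3,suppress=True)
t=env.camera_info('top');s=env.camera_info('side')
for a,b in [((75,205),(215,45)),((75,172),(150,75)),((75,205),(190,150)),((75,172),(190,150)),((75,205),(190,255)),((10,215),(50,230)),((46,250),(170,290)),((46,250),(60,170)),((150,217),(219,225)),((160,216),(222,230)),((170,215),(225,241)),((185,213.5),(229,249)),((200,212),(233,256)),((213,211),(240,254))]:
    print(a,b,tri(t,a,s,b))
T=cv2.imread('pics/top0.png');S=cv2.imread('pics/side0.png')
cv2.imwrite('pics/sl.png',cv2.resize(S[0:420,0:260],None,fx=1.4,fy=1.4))
```

```text
(75, 205) (215, 45) (array([ 0.491, -0.035,  0.387]), np.float64(5.312669350538059e-05))
(75, 172) (150, 75) (array([ 0.545, -0.01 ,  0.352]), np.float64(0.0192025147990837))
(75, 205) (190, 150) (array([0.507, 0.007, 0.289]), np.float64(0.005554199294177294))
(75, 172) (190, 150) (array([0.534, 0.001, 0.287]), np.float64(0.043016625627608746))
(75, 205) (190, 255) (array([0.512, 0.048, 0.181]), np.float64(0.03802508843343551))
(10, 215) (50, 230) (array([0.527, 0.135, 0.258]), np.float64(0.06453846796045576))
(46, 250) (170, 290) (array([0.467, 0.098, 0.185]), np.float64(0.014849988754195902))
(46, 250) (60, 170) (array([0.498, 0.089, 0.299]), np.float64(0.1313459233469014))
(150, 217) (219, 225) (array([ 0.517, -0.047,  0.146]), np.float64(0.0018801678480583409))
(160, 216) (222, 230) (array([ 0.522, -0.058,  0.128]), np.float64(0.0018684501018639422))
(170, 215) (225, 241) (array([ 0.528, -0.068,  0.099]), np.float64(7.84823935053107e-06))
(185, 213.5) (229, 249) (array([ 0.536, -0.087,  0.067]), np.float64(0.00028941464800798564))
(200, 212) (233, 256) (array([ 0.545, -0.108,  0.033]), np.float64(0.0007977701525455775))
(213, 211) (240, 254) (array([ 0.548, -0.131,  0.017]), np.float64(0.0011276566147511297))
```

View pics/sl.png

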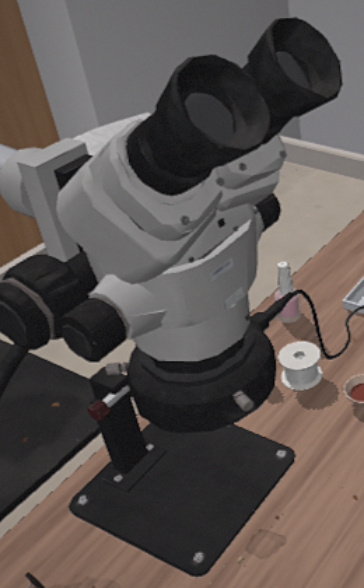

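The eyepieces reach about z≈0.47 m between the start pose and the work. I'll go up and over the microscope, stopping partway to look.

Call:
move_arm:
  jaw: [1,1,1,1,1,1,1,1,1,1]
  travel:
    - [0,0,0.05]
    - [0,0,0.05]
    - [0,0,0.05]
    - [0,0,0.05]
    - [0,0,0.05]
    - [0,0,0.05]
    - [0,0,0.05]
    - [0,0,0.05]
    - [0,0,0.05]
    - [0,0,0.05]
  turn: [0,0,0,0,0,0,0,0,0,0]

```text
t: 1.15
tool_pos: [0.2082, 0.5753, 0.7203]
orientation: [-3.106, -0.004, 2.792]
contact_force: [0.5, 0.9, 1.1]
opening: 0.0857
```

Call:
move_arm:
  jaw: [1,1,1,1,1,1,1,1,1]
  travel:
    - [0.025,-0.04,0]
    - [0.025,-0.04,0]
    - [0.025,-0.04,0]
    - [0.025,-0.04,0]
    - [0.025,-0.04,0]
    - [0.025,-0.04,0]
    - [0.025,-0.04,0]
    - [0.025,-0.04,0]
    - [0.025,-0.04,0]
  turn: [0,0,0,0,0,0,0,0,0]

```text
t: 2.05
tool_pos: [0.4406, 0.2139, 0.7256]
orientation: [-3.124, -0.001, 2.805]
contact_force: [0.9, 0.2, 0.1]
opening: 0.0852
```

Run:
```python
from h import *
o=env.get_obs();print(o['joints'].round(3),o['t'])
cv2.imwrite('pics/w1.png',env.snapshot('wrist'))
```

```text
[ 0.316  0.007  0.929 -0.016  2.217 -0.928] 2.05
```

View pics/w1.png

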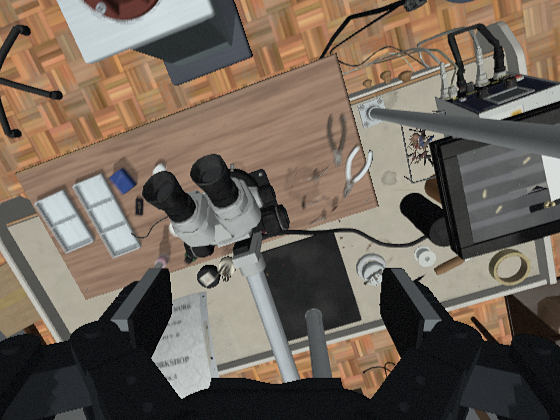

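Call:
move_arm:
  jaw: [1,1,1,1,1,1,1,1,1,1]
  travel:
    - [0.0,-0.045,0]
    - [0.0,-0.045,0]
    - [0.0,-0.045,0]
    - [0.0,-0.045,0]
    - [0.0,-0.045,0]
    - [0.0,-0.045,0]
    - [0.0,-0.045,0]
    - [0.0,-0.045,0]
    - [0.0,-0.045,0]
    - [0,-0.03,0]
  turn: [0,0,0,0,0,0,0,0,0,0]

```text
t: 3.1
tool_pos: [0.4444, -0.2385, 0.7175]
orientation: [-3.118, -0.009, 2.796]
contact_force: [0.6, -0.1, -0.2]
opening: 0.085
```

Call:
move_arm:
  jaw: [1,1,1,1,1,1,1,1,1]
  travel:
    - [0,0,-0.04]
    - [0,0,-0.045]
    - [0,0,-0.045]
    - [0,0,-0.045]
    - [0,0,-0.045]
    - [0,0,-0.045]
    - [0,0,-0.045]
    - [0,0,-0.03]
    - [0,0,0]
  turn: [0.1,0.1,0.1,0.05,0,0,0,0,0]

```text
t: 4.0
tool_pos: [0.4406, -0.2403, 0.3586]
orientation: [-3.123, -0.012, -3.132]
contact_force: [0.1, 0.2, 0.3]
opening: 0.0852
```

Run:
```python
from h import *
o=env.get_obs();print(o['joints'].round(3),o['t'],o['tool_pos'],o['orientation'])
np.save('w2T.npy',env.camera_info('wrist')['cam_to_world'])
cv2.imwrite('pics/w2.png',env.snapshot('wrist'))
```

```text
[-0.626 -0.127  1.735 -0.022  1.532 -2.205] 4.0 [ 0.44059839 -0.24027006  0.3586111 ] [-3.1231664  -0.01211979 -3.13232838]
```

View pics/w2.png

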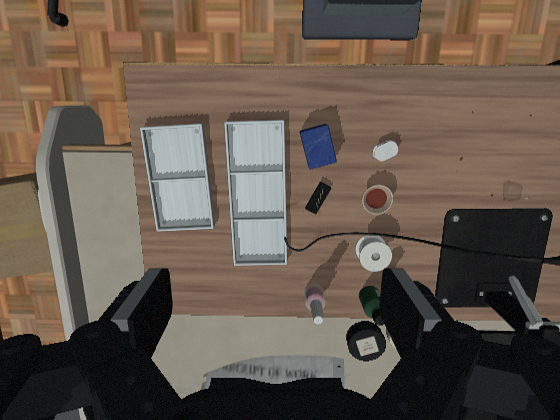

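The wrist view shows the trays at (178,177) and (257,193), the stone at (318,197) and the loupe at (386,150). The spool is at (374,253), the dish at (377,200) and the wax block at (318,146). The pink bottle is at (316,300), the green one at (372,303), and the cable's end meets tray_three's rim near (287,243). I'll measure these.

```bash
cat > m.py <<'E'
from h import *
np.set_printoptions(precision=4,suppress=True)
t=env.camera_info('top');w=env.camera_info('wrist');w['cam_to_world']=np.load('w2T.npy')
I={'t':cv2.imread('pics/top0.png'),'w':cv2.imread('pics/w2.png')};C={'t':t,'w':w}
def comp(m,box):
    x0,y0,x1,y1=box;z=np.zeros_like(m);z[y0:y1,x0:x1]=m[y0:y1,x0:x1]
    n,l,s,c=cv2.connectedComponentsWithStats(z);i=1+np.argmax(s[1:,4]);return (l==i).astype(np.uint8)
def masks(im):
    h=cv2.cvtColor(cv2.GaussianBlur(im,(3,3),0),cv2.COLOR_BGR2HSV);H,S,V=[h[...,i].astype(int) for i in range(3)]
    return dict(white=((V>120)&(S<55)).astype(np.uint8),black=((V<60)).astype(np.uint8),
      green=((H>55)&(H<90)&(S>90)).astype(np.uint8),blue=((H>105)&(H<130)&(S>120)).astype(np.uint8),h=h)
boxes={'t':dict(stone=('black',(230,222,256,252),.008),loupe=('white',(180,262,208,286),.012),spool=('white',(182,178,214,212),.032),wax=('blue',(225,255,262,297),.026),t3=('white',(262,180,316,300),.014),t2=('white',(318,206,375,296),.014)),
 'w':dict(stone=('black',(302,176,335,218),.008),loupe=('white',(366,132,404,166),.012),spool=('white',(352,230,396,274),.032),wax=('blue',(295,118,342,172),.026),t3=('white',(220,115,295,270),.014),t2=('white',(138,118,218,236),.014))}
if __name__=='__main__':
  for k in 'wt':
    M=masks(I[k]);vis=I[k].copy()
    for n,(c,b,z) in boxes[k].items():
        m=comp(M[c],b);cn=max(cv2.findContours(m,0,1)[0],key=cv2.contourArea)
        if n in('t3','t2'): cn=cv2.convexHull(cn)
        cv2.drawContours(vis,[cn],-1,(0,255,255),1)
        # lift contour to plane, fit
        P=np.array([onz(C[k],p[0],z)[:2] for p in cn],np.float32)
        if n=='spool': (c0,r)=cv2.minEnclosingCircle(P);print(k,n,np.array(c0),2*r)
        else:
            (c0,sz,a)=cv2.minAreaRect(P);bx=cv2.boxPoints((c0,sz,a))
            e=bx[1]-bx[0];f=bx[2]-bx[1];L=e if np.linalg.norm(e)>np.linalg.norm(f) else f
            print(k,n,np.array(c0),np.sort(sz),'long dir deg',np.degrees(np.arctan2(L[1],L[0]))%180)
    cv2.imwrite(f'pics/m_{k}.png',vis[90:330,120:420] if k=='w' else vis[130:310,150:390])
    vv=cv2.imread(f'pics/m_{k}.png');cv2.imwrite(f'pics/m_{k}.png',cv2.resize(vv,None,fx=2.5,fy=2.5,interpolation=0))
E
python3 m.py
```

```text
w stone [ 0.4979 -0.1856] [0.0184 0.0448] long dir deg 152.23856
w loupe [ 0.4308 -0.0972] [0.025 0.036] long dir deg 108.11302
w spool [ 0.572  -0.1073] 0.06063287332653999
w wax [ 0.4234 -0.19  ] [0.0363 0.0511] long dir deg 15.869597
w t3 [ 0.4974 -0.2723] [0.0817 0.2113] long dir deg 2.2211304
w t2 [ 0.4734 -0.3836] [0.085  0.1515] long dir deg 4.0219307
t stone [ 0.4989 -0.1848] [0.0154 0.0417] long dir deg 154.05463
t loupe [ 0.4311 -0.0967] [0.0247 0.0361] long dir deg 111.864395
t spool [ 0.5749 -0.1045] 0.05490498244762421
t wax [ 0.4248 -0.1896] [0.0334 0.047 ] long dir deg 16.539886
t t3 [ 0.4983 -0.2722] [0.083  0.2123] long dir deg 2.2339108
t t2 [ 0.4748 -0.3831] [0.0875 0.1523] long dir deg 4.2509117
```

```bash
ls pics
```

```text
m_t.png
m_w.png
side0.png
sl.png
sr.png
tl.png
top0.png
tr.png
w1.png
w2.png
wrist0.png
```

View pics/m_w.png

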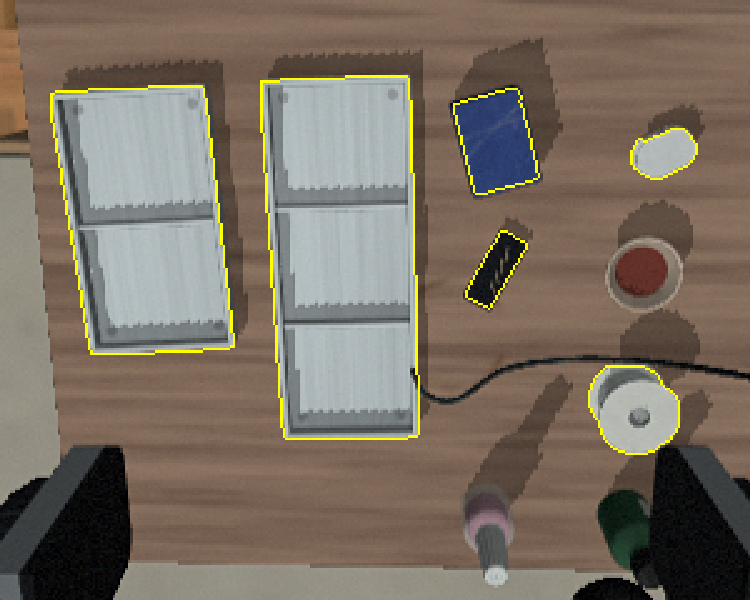

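View pics/m_t.png

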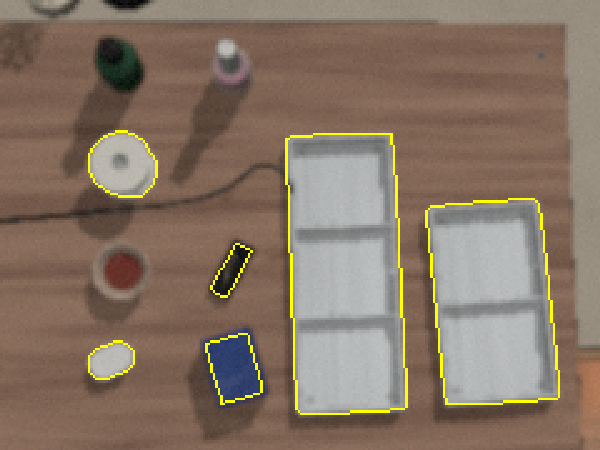

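Run:
```python
from m import *
print('spool hub',onz(w,(376,256.8),.032),onz(t,(198,194),.032))
print('green',onz(t,(194,148.5),.072))
M=masks(I['t']);m=comp(M['green'],(180,140,215,170));ys,xs=np.nonzero(m);print(xs.min(),xs.max(),ys.min(),ys.max());print('green body c',onz(t,(202,159),.03),onz(t,(202,159),.02))
print('cap',onz(t,(240.3,149.5),.079),onz(w,(318.4,320),.079))
s=env.camera_info('side');print('cap side',tri(t,(240.3,149.5),s,(202,189)))
print('pink body',onz(t,(150+307/3.3,130+93/3.3),.03), onz(w,(120+487/2.5,90+515/2.5),.03))
# dir of compartments
for n,c,a,xs in [('t3',(.498,-.2722),2.2,(-.069,0,.069)),('t2',(.474,-.3833),4.1,(-.0365,.0365))]:
    a=np.radians(a)
    for x in xs: print(n,x,c[0]+x*np.cos(a),c[1]+x*np.sin(a))
```

```text
spool hub [ 0.5779 -0.1015  0.032 ] [ 0.5786 -0.1034  0.032 ]
green [ 0.6548 -0.1006  0.072 ]
190 204 149 164
green body c [ 0.6473 -0.1087  0.03  ] [ 0.6503 -0.107   0.02  ]
cap [ 0.6508 -0.1855  0.079 ] [ 0.6514 -0.1848  0.079 ]
cap side (array([ 0.6519, -0.1853,  0.0742]), np.float64(0.000990264036552137))
pink body [ 0.6491 -0.187   0.03  ] [ 0.6435 -0.1857  0.03  ]
t3 -0.069 0.42905085876766713 -0.27484875882703885
t3 0 0.498 -0.2722
t3 0.069 0.5669491412323329 -0.26955124117296114
t2 -0.0365 0.43759341142302055 -0.38590965671814303
t2 0.0365 0.5104065885769794 -0.3806903432818569
```

```bash
python3 - <<'E'
from m import *
from scipy.spatial.transform import Rotation as R
def TT(p,o):
    T=np.eye(4);T[:3,:3]=R.from_euler('xyz',o).as_matrix();T[:3,3]=p;return T
o=env.get_obs();w2=np.load('w2T.npy')
X=np.linalg.inv(TT(o['tool_pos'],o['orientation']))@w2;print('cam in tool',X[:3,3])
c=dict(w);c['cam_to_world']=TT([.4406,.2139,.7256],[-3.124,-.001,2.805])@X
s=env.camera_info('side')
for a,b in [((165,190),(215,45)),((212,170),(150,75)),((143,185),(240,45)),((160,172),(215,15)),((212,180),(150,75))]: print(a,b,tri(c,a,s,b))
for p in [(143,185),(165,190),(212,170),(185,255),(285,225)]: print(p,[onz(c,p,z) for z in(.2,.3,.4,.46)])
print('cup',[onz(w,(366,341),z) for z in(0,.04)],[onz(t,(200,117),z) for z in(0,.04)],'pens',[onz(t,(168,118),z) for z in(0,.08)])
E
python3 -c "
import cv2;a=cv2.imread('pics/top0.png')[80:180,140:270];cv2.imwrite('pics/cup.png',cv2.resize(a,None,fx=5,fy=5,interpolation=2))"
```

```text
cam in tool [ 0.0744  0.0007 -0.1407]
(165, 190) (215, 45) (array([0.4247, 0.0634, 0.4269]), np.float64(0.006768644410735146))
(212, 170) (150, 75) (array([0.4223, 0.133 , 0.4307]), np.float64(0.0004452121445271798))
(143, 185) (240, 45) (array([0.4131, 0.0404, 0.4225]), np.float64(0.0015745456318969873))
(160, 172) (215, 15) (array([0.4029, 0.0823, 0.4571]), np.float64(0.0032670631624924376))
(212, 180) (150, 75) (array([0.4332, 0.125 , 0.4252]), np.float64(0.005296695243478051))
(143, 185) [array([ 0.433 , -0.0611,  0.2   ]), array([ 0.4238, -0.0157,  0.3   ]), array([0.4146, 0.0297, 0.4   ]), array([0.409 , 0.0569, 0.46  ])]
(165, 190) [array([ 0.456, -0.025,  0.2  ]), array([0.4433, 0.015 , 0.3   ]), array([0.4306, 0.055 , 0.4   ]), array([0.423, 0.079, 0.46 ])]
(212, 170) [array([0.4495, 0.0758, 0.2   ]), array([0.4378, 0.1007, 0.3   ]), array([0.4261, 0.1255, 0.4   ]), array([0.4191, 0.1404, 0.46  ])]
(185, 255) [array([ 0.5943, -0.0428,  0.2   ]), array([ 0.5609, -0.0001,  0.3   ]), array([0.5274, 0.0425, 0.4   ]), array([0.5074, 0.0681, 0.46  ])]
(285, 225) [array([0.5991, 0.171 , 0.2   ]), array([0.5649, 0.1816, 0.3   ]), array([0.5308, 0.1922, 0.4   ]), array([0.5103, 0.1985, 0.46  ])]
cup [array([ 0.7419, -0.0954,  0.    ]), array([ 0.7122, -0.1067,  0.04  ])] [array([ 0.7438, -0.0971,  0.    ]), array([ 0.728 , -0.1042,  0.04  ])] pens [array([ 0.7415, -0.033 ,  0.    ]), array([ 0.71 , -0.053,  0.08 ])]
```

View pics/cup.png

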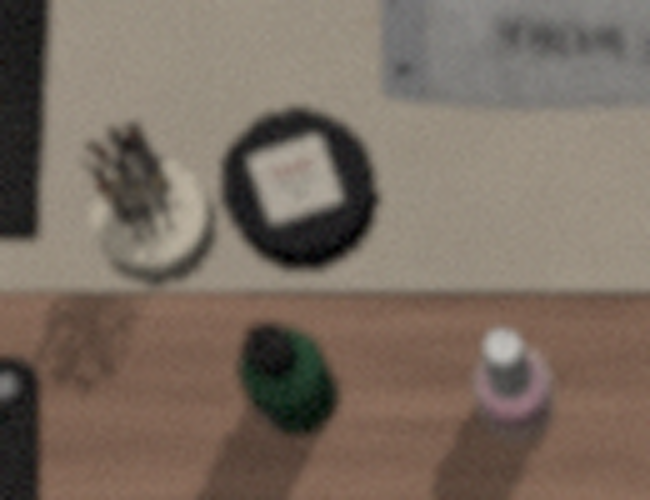

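Call:
move_arm:
  jaw: [1,1,1,1,1,1,1,1,1,1,1,1,1,1,1,1,1,1,1,1]
  travel:
    - [0.007,0,-0.008]
    - [0.007,0,-0.008]
    - [0.007,0,-0.008]
    - [0.007,0,-0.008]
    - [0.007,0,-0.008]
    - [0.007,0,-0.008]
    - [0.007,0,-0.008]
    - [0.007,0,-0.008]
    - [0.007,0,-0.008]
    - [0.007,0,-0.008]
    - [0.007,0,-0.008]
    - [0.007,0,-0.008]
    - [0.007,0,-0.008]
    - [0.007,0,-0.008]
    - [0.007,0,-0.008]
    - [0.007,0,-0.008]
    - [0.007,0,-0.008]
    - [0.007,0,-0.008]
    - [0.007,0,-0.008]
    - [0.007,0,-0.008]
  turn: [-0.149,-0.149,-0.149,-0.149,-0.149,-0.149,-0.149,-0.149,-0.149,-0.149,-0.149,-0.149,-0.149,-0.149,-0.149,-0.149,-0.149,-0.149,-0.149,-0.149]

```text
t: 6.05
tool_pos: [0.6208, -0.258, 0.2692]
orientation: [3.104, 0.024, 0.145]
contact_force: [1.0, -0.1, 0.7]
opening: 0.0857
```

Call:
move_arm:
  jaw: [0.85,0.85,0.85,0.85,0.85]
  travel:
    - [-0.012,0.04,-0.02]
    - [-0.012,0.04,-0.02]
    - [-0.012,0.04,-0.02]
    - [0,0.034,-0.03]
    - [0,0,0]
  turn: [-0.145,0,0,0,0]

```text
t: 6.55
tool_pos: [0.5958, -0.1046, 0.1928]
orientation: [3.095, -0.002, -0.012]
contact_force: [-1.8, -0.4, -0.8]
opening: 0.0721
```

Run:
```python
from h import *
o=env.get_obs();print(o['joints'].round(3),o['t'],o['tool_pos'],o['orientation'],o['opening'])
cv2.imwrite('pics/w3.png',env.snapshot('wrist'));cv2.imwrite('pics/s3.png',env.snapshot('side'))
```

```text
[-0.267  0.204  1.703 -0.048  1.221  1.332] 6.55 [ 0.59584182 -0.10463217  0.19282938] [ 3.09451462e+00 -1.52917091e-03 -1.17631749e-02] 0.07208165384157585
```

View pics/w3.png

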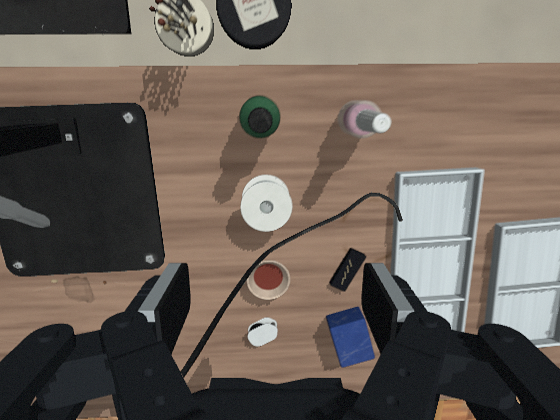

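View pics/s3.png

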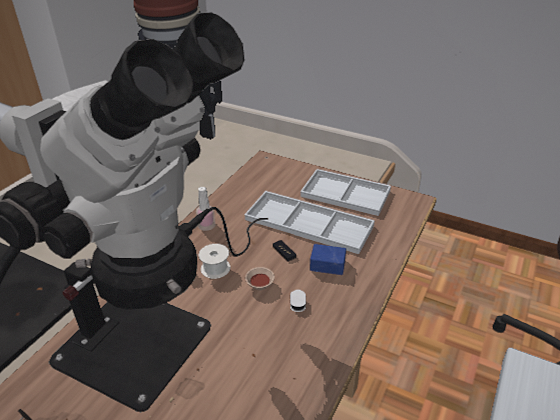

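Run:
```python
from h import *
np.set_printoptions(precision=4,suppress=True)
o=env.get_obs();print(o['t'],o['tool_pos'],o['orientation'])
w=env.camera_info('wrist')
for n,p,z in [('spool',(266,207),.032),('green',(261,121.5),.072),('greenbody',(260,117),.035),('pink',(380,122),.079),('stone',(348,269),.008),('loupe',(263,330),.012)]: print(n,onz(w,p,z))
im=cv2.imread('pics/w3.png');print(o['qvel'].round(3))
```

```text
6.65 [ 0.5995 -0.1088  0.1978] [ 3.0897 -0.0106 -0.0136]
spool [ 0.5809 -0.1082  0.032 ]
green [ 0.6583 -0.1051  0.072 ]
greenbody [ 0.66   -0.1048  0.035 ]
pink [ 0.6569 -0.1916  0.079 ]
stone [ 0.5041 -0.1925  0.008 ]
loupe [ 0.438  -0.1025  0.012 ]
[-0.034 -0.005 -0.032 -0.005 -0.004 -0.003]
```

Call:
move_arm:
  jaw: [0.8,0.8,0.8,0.8,0.8,0.8]
  travel:
    - [-0.008,0.003,-0.03]
    - [-0.008,0.003,-0.03]
    - [0,0,-0.03]
    - [0,0,-0.02]
    - [0,0,0]
    - [0,0,0]
  turn: [0.012,0,0,0,0,0]

```text
t: 7.25
tool_pos: [0.6011, -0.1152, 0.106]
orientation: [3.076, -0.047, -0.007]
contact_force: [-0.9, -0.4, 0.0]
opening: 0.0681
```

Run:
```python
from h import *
for i in range(3):
    o=env.get_obs();print(o['t'],o['tool_pos'].round(4),o['orientation'].round(3),o['opening'])
    w=env.camera_info('wrist');im=env.snapshot('wrist')
cv2.imwrite('pics/w4.png',im);np.save('w4T.npy',w['cam_to_world'])
```

```text
7.25 [ 0.6011 -0.1152  0.106 ] [ 3.076 -0.047 -0.007] 0.06813867669389669
7.3 [ 0.6013 -0.1153  0.1064] [ 3.076 -0.047 -0.007] 0.06860387172070197
7.35 [ 0.6012 -0.1149  0.1064] [ 3.076 -0.048 -0.007] 0.0684739338996347
```

View pics/w4.png

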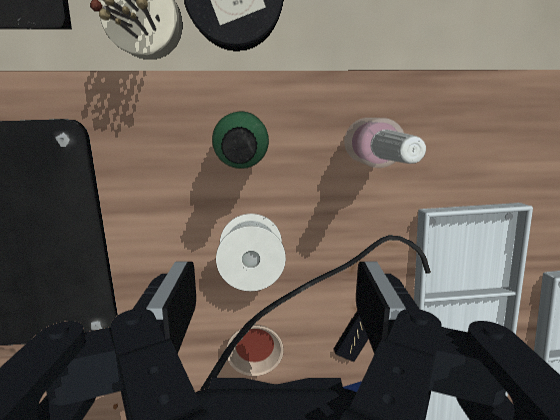

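The spool is at (251,260) here, and the jaws aren't over it yet. The tool is also drifting and tilting between rows, so I'll measure that with rows that command no motion.

Call:
move_arm:
  jaw: [0.8,0.8,0.8,0.8,0.8,0.8]
  travel:
    - [0,0,0]
    - [0,0,0]
    - [0,0,0]
    - [0,0,0]
    - [0,0,0]
    - [0,0,0]
  turn: [0,0,0,0,0,0]

```text
t: 8.0
tool_pos: [0.6032, -0.1151, 0.1103]
orientation: [3.074, -0.053, -0.006]
contact_force: [0.7, -0.3, -0.3]
opening: 0.0687
```

Run:
```python
from h import *
o=env.get_obs();print(o['t'],o['tool_pos'].round(4),o['orientation'].round(3),o['joints'].round(3),o['tau'].round(1),o['contact_force'],o['moment'])
```

```text
8.0 [ 0.6032 -0.1151  0.1103] [ 3.074 -0.053 -0.006] [-0.278  0.285  1.777 -0.06   1.012  1.331] [ -0.  -39.3 -27.2  -0.2  -0.3   0. ] [ 0.70048714 -0.29680036 -0.27090232] [0.04865933 0.03610809 0.00327016]
```

Call:
move_arm:
  jaw: [0.8,0.8,0.8,0.8]
  travel:
    - [0,0,0.03]
    - [0,0,0.03]
    - [0,0,0.03]
    - [0,0,0]
  turn: [0,0,0,0]

```text
t: 8.4
tool_pos: [0.6007, -0.1141, 0.2003]
orientation: [3.076, -0.047, -0.006]
contact_force: [0.3, -0.0, 0.1]
opening: 0.0684
```

Run:
```python
from h import *
o=env.get_obs();print(o['t'],o['tool_pos'].round(4),o['orientation'].round(3),o['joints'].round(3))
```

```text
8.4 [ 0.6007 -0.1141  0.2003] [ 3.076 -0.047 -0.006] [-0.277  0.181  1.718 -0.055  1.181  1.32 ]
```

Call:
move_arm:
  jaw: [0.8,0.8,0.8,0.8]
  travel:
    - [-0.03,0,0]
    - [-0.03,0,0]
    - [-0.03,0,0]
    - [0,0,0]
  turn: [0,0,0,0]

```text
t: 8.8
tool_pos: [0.5074, -0.1135, 0.1977]
orientation: [3.077, -0.045, -0.005]
contact_force: [0.4, 0.6, 1.0]
opening: 0.0686
```

Run:
```python
from h import *
o=env.get_obs();print(o['t'],o['tool_pos'].round(4),o['orientation'].round(3),o['joints'].round(3))
```

```text
8.8 [ 0.5074 -0.1135  0.1977] [ 3.077 -0.045 -0.005] [-0.327 -0.012  1.931 -0.051  1.161  1.269]
```

Run:
```python
from h import *
a=env.snapshot('side');b=env.snapshot('top')
cv2.imwrite('pics/st5.png',cv2.resize(np.hstack([a,b]),(800,300)))
```

```text
(no output)
```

View pics/st5.png

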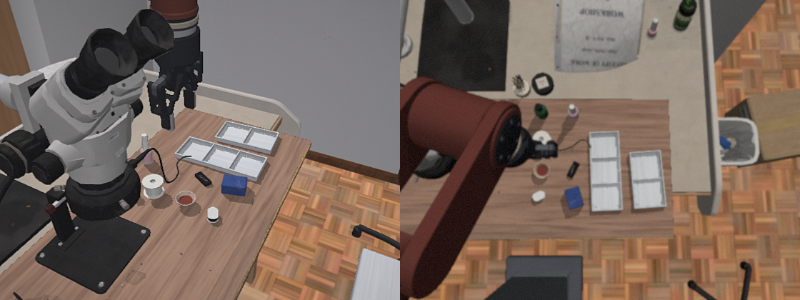

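Run:
```python
from h import *
o=env.get_obs();print(o['t'],o['tool_pos'].round(4),o['orientation'].round(3),o['joints'].round(3),o['tau'].round(2))
b=env.snapshot('top');a=env.snapshot('side')
cv2.imwrite('pics/t6.png',b);cv2.imwrite('pics/s6.png',a)
```

```text
8.9 [ 0.5108 -0.1141  0.199 ] [ 3.076 -0.049 -0.005] [-0.326 -0.009  1.925 -0.051  1.159  1.27 ] [-5.000e-02 -2.947e+01 -2.875e+01 -1.700e-01 -1.400e-01 -1.000e-02]
```

View pics/t6.png

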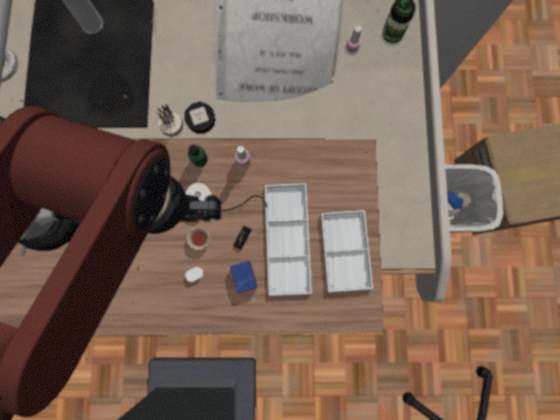

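View pics/s6.png

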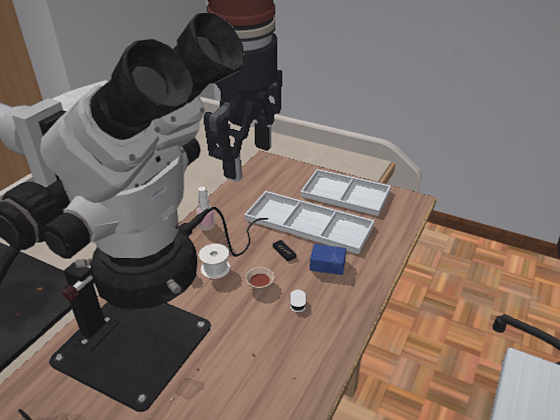

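Call:
move_arm:
  jaw: [0.8,0.8,0.8]
  travel:
    - [0.035,0.005,0]
    - [0.035,0.005,0]
    - [0,0,0]
  turn: [0,0,0]

```text
t: 9.3
tool_pos: [0.5859, -0.1042, 0.1985]
orientation: [3.075, -0.05, -0.005]
contact_force: [-0.1, 0.3, 0.1]
opening: 0.0686
```

Call:
move_arm:
  jaw: [0.8,0.8,0.8]
  travel:
    - [0,0,-0.03]
    - [0,0,-0.03]
    - [0,0,0]
  turn: [0,0,0]

```text
t: 9.6
tool_pos: [0.5898, -0.1043, 0.138]
orientation: [3.074, -0.053, -0.003]
contact_force: [-0.4, 0.1, -0.4]
opening: 0.0682
```

Call:
move_arm:
  jaw: [0.8,0.8,0.8]
  travel:
    - [-0.003,0,-0.02]
    - [-0.002,0,-0.02]
    - [0,0,0]
  turn: [0,0,0]

```text
t: 9.9
tool_pos: [0.5868, -0.105, 0.0999]
orientation: [3.073, -0.056, -0.002]
contact_force: [-1.0, 1.3, -0.2]
opening: 0.0683
```

Run:
```python
from h import *
o=env.get_obs();print(o['t'],o['tool_pos'].round(4),o['orientation'].round(3),o['joints'].round(3),o['tau'].round(2))
a=env.snapshot('wrist');cv2.imwrite('pics/w7.png',a)
cv2.imwrite('pics/s7.png',env.snapshot('side'))
```

```text
9.9 [ 0.5868 -0.105   0.0999] [ 3.073e+00 -5.600e-02 -2.000e-03] [-0.268  0.263  1.827 -0.062  0.98   1.339] [-1.200e-01 -3.825e+01 -2.766e+01 -1.800e-01 -5.400e-01  1.000e-02]
```

View pics/w7.png

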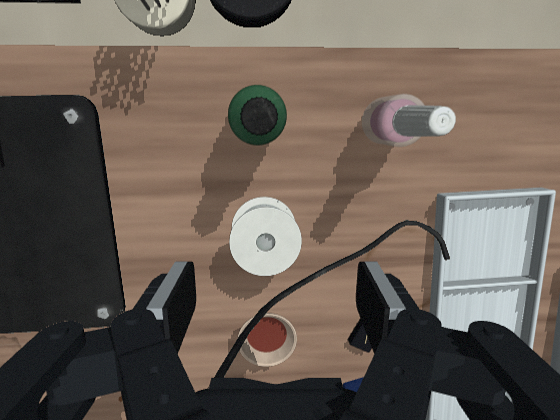

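View pics/s7.png

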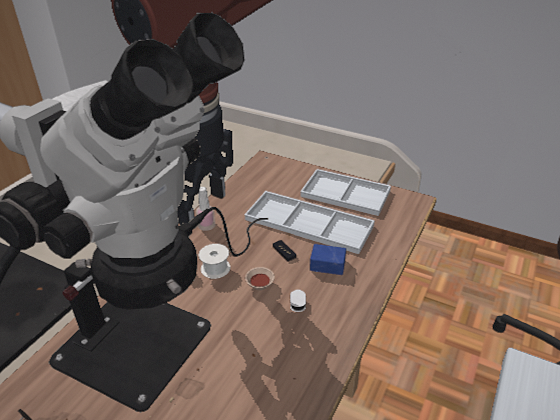

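Run:
```python
from h import *
np.set_printoptions(precision=4,suppress=True)
o=env.get_obs();print(o['tool_pos'])
w=env.camera_info('wrist')
for n,p,z in [('spool',(266,242),.032),('green',(260.5,116),.072),('pink',(441,121),.079)]: print(n,onz(w,p,z))
```

```text
[ 0.5893 -0.1056  0.1029]
spool [ 0.579  -0.1041  0.032 ]
green [ 0.657  -0.1006  0.072 ]
pink [ 0.6542 -0.1873  0.079 ]
```

Call:
move_arm:
  jaw: [0.8,0.8,0.8]
  travel:
    - [-0.002,0,-0.015]
    - [-0.002,0,-0.015]
    - [0,0,0]
  turn: [0,0,0]

```text
t: 10.3
tool_pos: [0.5884, -0.1066, 0.0756]
orientation: [3.069, -0.069, -0.002]
contact_force: [-0.1, -0.2, 0.1]
opening: 0.0686
```

Run:
```python
from h import *
o=env.get_obs();print(o['t'],o['tool_pos'].round(4),o['orientation'].round(3),o['joints'].round(3),o['tau'].round(2))
```

```text
10.3 [ 0.5884 -0.1066  0.0756] [ 3.069e+00 -6.900e-02 -2.000e-03] [-0.27   0.294  1.843 -0.064  0.92   1.341] [ -0.11 -39.09 -27.03  -0.17  -0.54   0.  ]
```

Call:
move_arm:
  jaw: [0.8,0.8,0.8]
  travel:
    - [0,0,0.015]
    - [0,0,0.015]
    - [0,0,0]
  turn: [0,0,0]

```text
t: 10.6
tool_pos: [0.5887, -0.1067, 0.1083]
orientation: [3.069, -0.07, -0.001]
contact_force: [0.9, -0.3, 0.4]
opening: 0.0684
```

Run:
```python
from h import *
o=env.get_obs();print(o['t'],o['tool_pos'].round(4),o['orientation'].round(4),o['joints'].round(4))
```

```text
10.6 [ 0.5887 -0.1067  0.1083] [ 3.0693e+00 -6.9600e-02 -1.5000e-03] [-0.2704  0.2475  1.8288 -0.0617  0.9799  1.3366]
```

Call:
move_arm:
  jaw: [0.8]
  travel:
    - [0,0,0.045]
  turn: [0]

```text
t: 10.7
tool_pos: [0.5834, -0.1053, 0.1476]
orientation: [3.073, -0.056, -0.002]
contact_force: [-0.2, 0.1, -1.9]
opening: 0.0681
```

Run:
```python
from h import *
o=env.get_obs();print(o['t'],o['tool_pos'].round(4),o['orientation'].round(4),o['joints'].round(4))
```

```text
10.7 [ 0.5834 -0.1053  0.1476] [ 3.0731e+00 -5.6400e-02 -1.9000e-03] [-0.2705  0.1941  1.8091 -0.0583  1.0665  1.3305]
```

Call:
move_arm:
  jaw: [0.8]
  travel:
    - [0,0,-0.045]
  turn: [0]

```text
t: 10.8
tool_pos: [0.5977, -0.1092, 0.1211]
orientation: [3.063, -0.091, -0.001]
contact_force: [3.3, -0.9, 1.7]
opening: 0.0684
```

Run:
```python
from h import *
o=env.get_obs();print(o['t'],o['tool_pos'].round(4),o['orientation'].round(4),o['joints'].round(4))
```

```text
10.8 [ 0.5977 -0.1092  0.1211] [ 3.0634e+00 -9.0600e-02 -6.0000e-04] [-0.2703  0.2367  1.8158 -0.0617  0.982   1.3362]
```

Call:
move_arm:
  jaw: [0.8,0.8]
  travel:
    - [0,0,0.05]
    - [0,0,0]
  turn: [0,0]

```text
t: 11.0
tool_pos: [0.5839, -0.1054, 0.1335]
orientation: [3.073, -0.057, -0.002]
contact_force: [2.2, -0.2, 2.4]
opening: 0.0679
```

Call:
move_arm:
  jaw: [0.8,0.8]
  travel:
    - [0,0,0.05]
    - [0,0,0]
  turn: [0,0]

```text
t: 11.2
tool_pos: [0.5801, -0.1043, 0.1752]
orientation: [3.076, -0.046, -0.002]
contact_force: [1.8, 0.0, 1.7]
opening: 0.0684
```

Call:
move_arm:
  jaw: [0.8,0.8]
  travel:
    - [0,0,-0.01]
    - [0,0,-0.01]
  turn: [0,0]

```text
t: 11.4
tool_pos: [0.583, -0.105, 0.1591]
orientation: [3.073, -0.055, -0.001]
contact_force: [-0.6, -0.7, -0.0]
opening: 0.0683
```

Call:
move_arm:
  jaw: [0.8,0.8]
  travel:
    - [0,0,-0.01]
    - [0,0,-0.01]
  turn: [0,0]

```text
t: 11.6
tool_pos: [0.5833, -0.1051, 0.1382]
orientation: [3.073, -0.057, -0.001]
contact_force: [0.0, 0.3, -0.3]
opening: 0.0681
```

Call:
move_arm:
  jaw: [0.8,0.8]
  travel:
    - [0,0,-0.025]
    - [0,0,-0.025]
  turn: [0,0]

```text
t: 11.8
tool_pos: [0.585, -0.1055, 0.0879]
orientation: [3.072, -0.062, -0.001]
contact_force: [0.3, 0.4, -0.1]
opening: 0.0683
```

Call:
move_arm:
  jaw: [0.8,0.8,0.8,0.8]
  travel:
    - [-0.002,0.001,-0.025]
    - [-0.002,0.001,-0.025]
    - [-0.001,0,-0.02]
    - [0,0,-0.007]
  turn: [0,0,0,0]

```text
t: 12.2
tool_pos: [0.5746, -0.1021, 0.0007]
orientation: [3.074, -0.052, -0.002]
contact_force: [-0.0, 0.8, 0.2]
opening: 0.0687
```

Run:
```python
from h import *
o=env.get_obs();print(o['t'],o['tool_pos'].round(4),o['orientation'].round(4),o['joints'].round(4),o['tau'].round(2))
cv2.imwrite('pics/w8.png',env.snapshot('wrist'))
cv2.imwrite('pics/s8.png',env.snapshot('side'))
```

```text
12.2 [ 0.5746 -0.1021  0.0007] [ 3.0744e+00 -5.2200e-02 -1.6000e-03] [-0.2693  0.3986  1.8796 -0.0713  0.7965  1.353 ] [ -0.1  -40.25 -23.48  -0.15  -0.35  -0.  ]
```

View pics/w8.png

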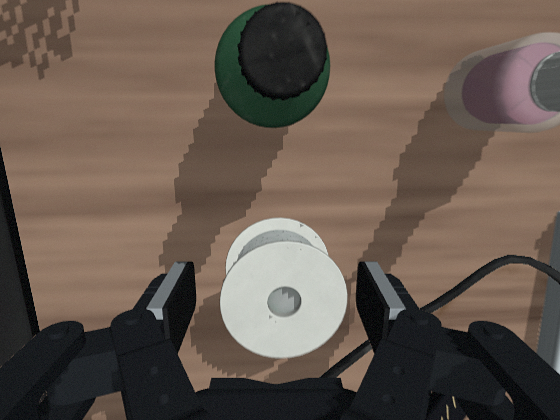

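View pics/s8.png

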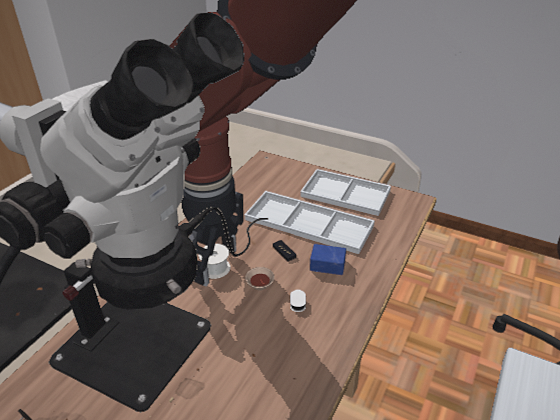

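Call:
move_arm:
  jaw: [0.8,0.3,0.3,0.3,0.3,0.3]
  travel:
    - [0.005,-0.001,0.006]
    - [0,0,0]
    - [0,0,0]
    - [0,0,0]
    - [0,0,0]
    - [0,0,0]
  turn: [0,0,0,0,0,0]
  grip_force: 50

```text
t: 12.9
tool_pos: [0.5855, -0.1046, 0.014]
orientation: [3.071, -0.063, -0.001]
contact_force: [0.5, -0.6, -1.0]
opening: 0.0443
```

Run:
```python
from h import *
o=env.get_obs();print(o['t'],o['tool_pos'].round(4),o['orientation'].round(4),o['opening'])
cv2.imwrite('pics/w9.png',env.snapshot('wrist'))
```

```text
12.9 [ 0.5855 -0.1046  0.014 ] [ 3.0714e+00 -6.2800e-02 -1.2000e-03] 0.04428117473927183
```

View pics/w9.png

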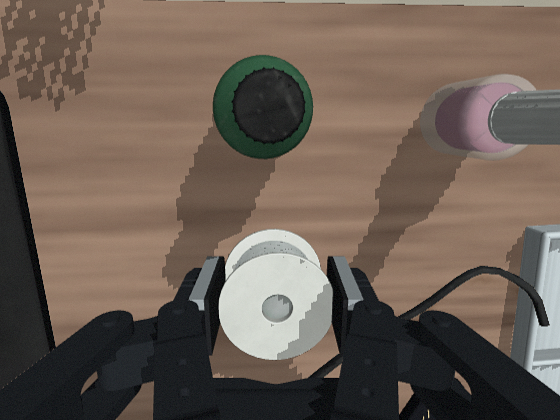

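Call:
move_arm:
  jaw: [0.3,0.3,0.3,0.3]
  travel:
    - [0,0,0.02]
    - [0,0,0.03]
    - [0,0,0.03]
    - [0,0,0]
  turn: [0,0,0,0]

```text
t: 13.35
tool_pos: [0.5824, -0.1038, 0.0935]
orientation: [3.073, -0.057, -0.001]
contact_force: [0.6, -0.4, -1.2]
opening: 0.044
```

Run:
```python
from h import *
o=env.get_obs();print(o['t'],o['tool_pos'].round(4),o['orientation'].round(4),o['opening'])
cv2.imwrite('pics/w10.png',env.snapshot('wrist'))
```

```text
13.35 [ 0.5824 -0.1038  0.0935] [ 3.0732e+00 -5.6700e-02 -1.5000e-03] 0.04401856674227224
```

View pics/w10.png

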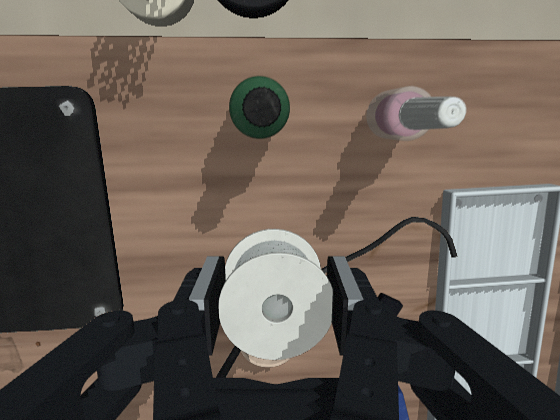

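Call:
move_arm:
  jaw: [0.3,0.3,0.3,0.3,0.3,0.3]
  travel:
    - [-0.01,-0.025,0]
    - [-0.017,-0.036,0]
    - [-0.017,-0.036,0]
    - [-0.017,-0.036,0]
    - [-0.017,-0.036,0]
    - [0,0,0]
  turn: [0.038,0,0,0,0,0]

```text
t: 14.0
tool_pos: [0.4938, -0.2727, 0.081]
orientation: [3.082, -0.041, 0.043]
contact_force: [0.4, 0.7, -1.0]
opening: 0.0444
```

Call:
move_arm:
  jaw: [0.3]
  travel:
    - [0,0,0]
  turn: [0]

```text
t: 14.1
tool_pos: [0.4921, -0.2725, 0.0791]
orientation: [3.084, -0.038, 0.04]
contact_force: [0.4, 1.7, -1.2]
opening: 0.0441
```

Run:
```python
from h import *
o=env.get_obs();print(o['t'],o['tool_pos'].round(4),o['orientation'].round(4),o['opening'])
cv2.imwrite('pics/w11.png',env.snapshot('wrist'))
cv2.imwrite('pics/s11.png',env.snapshot('side'))
```

```text
14.1 [ 0.4921 -0.2725  0.0791] [ 3.0844 -0.0383  0.0402] 0.04412108763644829
```

View pics/w11.png

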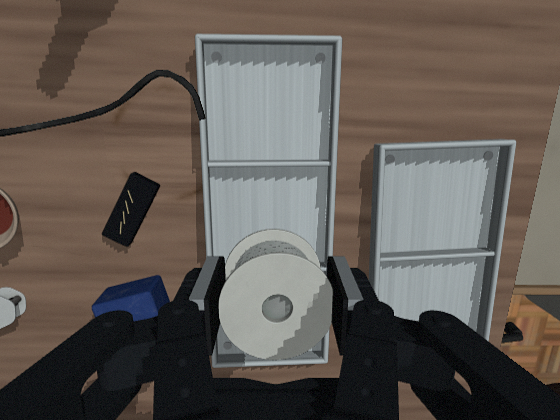

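View pics/s11.png

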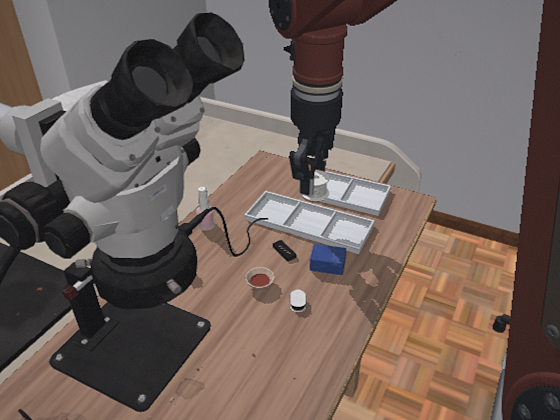

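Call:
move_arm:
  jaw: [0.3,0.3,0.3,0.3]
  travel:
    - [0.006,0,-0.015]
    - [0.006,0,-0.018]
    - [0,0,-0.012]
    - [0,0,0]
  turn: [0,0,0,0]

```text
t: 14.6
tool_pos: [0.5067, -0.2669, 0.0319]
orientation: [3.085, -0.038, 0.049]
contact_force: [-0.6, -0.2, -2.4]
opening: 0.044
```

Run:
```python
from h import *
o=env.get_obs();print(o['t'],o['tool_pos'].round(4),o['orientation'].round(4),o['opening'])
w=env.camera_info('wrist')
im=env.snapshot('wrist');cv2.imwrite('pics/w12.png',im)
print(proj(w,(.498-.0345,-.2735,.014)),proj(w,(.498+.0345,-.271,.014)))
```

```text
14.6 [ 0.5067 -0.2669  0.0319] [ 3.0853 -0.0381  0.0488] 0.04397021095545847
[282.87612566 333.69070502] [285.20541938 206.28753501]
```

View pics/w12.png

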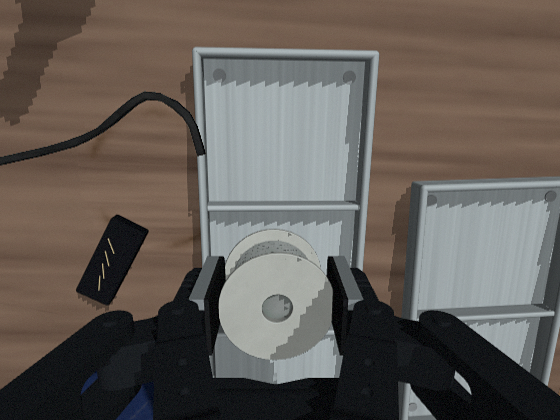

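Call:
move_arm:
  jaw: [0.3,0.3,0.3,0.3]
  travel:
    - [-0.003,-0.006,-0.005]
    - [0,0,-0.006]
    - [0,0,-0.003]
    - [0,0,0]
  turn: [0,0,0,0]

```text
t: 15.05
tool_pos: [0.5052, -0.2741, 0.0197]
orientation: [3.082, -0.042, 0.05]
contact_force: [0.6, 0.3, -1.1]
opening: 0.0441
```

Call:
move_arm:
  jaw: [0.3,0.65,0.65,0.65,0.65]
  travel:
    - [0,0,-0.003]
    - [0,0,0]
    - [0,0,0]
    - [0,0,0]
    - [0,0,0]
  turn: [0,0,0,0,0]

```text
t: 15.55
tool_pos: [0.5066, -0.2754, 0.0183]
orientation: [3.08, -0.045, 0.049]
contact_force: [-0.1, -0.4, 0.0]
opening: 0.0555
```

Call:
move_arm:
  jaw: [0.65,0.65,0.65,0.65]
  travel:
    - [0,0,0.01]
    - [0,0,0.03]
    - [0,0,0.04]
    - [0,0,0.04]
  turn: [0,0,0,0]

```text
t: 15.95
tool_pos: [0.501, -0.2714, 0.136]
orientation: [3.09, -0.032, 0.049]
contact_force: [-0.1, -0.8, -0.6]
opening: 0.0555
```

Run:
```python
from h import *
o=env.get_obs();print(o['t'],o['tool_pos'].round(4),o['orientation'].round(4),o['opening'])
im=env.snapshot('wrist');cv2.imwrite('pics/w13.png',im)
```

```text
15.95 [ 0.501  -0.2714  0.136 ] [ 3.0897 -0.0325  0.0491] 0.05554761188797792
```

View pics/w13.png

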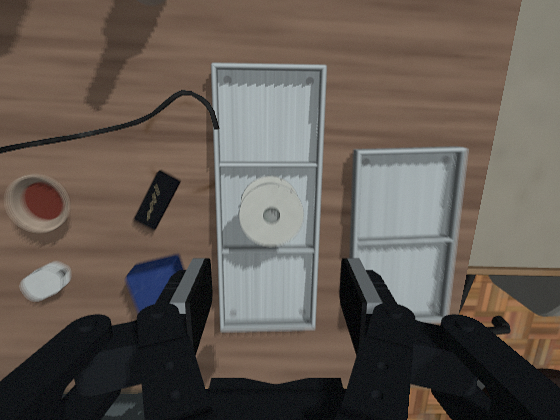

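Call:
move_arm:
  jaw: [0.6,0.6,0.6,0.6,0.6,0.6]
  travel:
    - [0.02,0.011,0]
    - [0.035,0.02,0]
    - [0.035,0.02,0]
    - [0.035,0.02,0]
    - [0.025,0.015,0]
    - [0,0,0]
  turn: [-0.05,0,0,0,0,0]

```text
t: 16.6
tool_pos: [0.6652, -0.1885, 0.1577]
orientation: [3.072, -0.062, -0.005]
contact_force: [-0.3, 0.3, -0.4]
opening: 0.0513
```

Call:
move_arm:
  jaw: [0.6]
  travel:
    - [0,0,0]
  turn: [0]

```text
t: 16.7
tool_pos: [0.6656, -0.188, 0.1581]
orientation: [3.071, -0.061, -0.004]
contact_force: [-0.3, 0.5, -0.5]
opening: 0.0512
```

Run:
```python
from h import *
o=env.get_obs();print(o['t'],o['tool_pos'].round(4),o['orientation'].round(4),o['opening'])
w=env.camera_info('wrist');print(w['cam_to_world'][:3,3],env.get_obs()['joints'])
np.save('wT.npy',w['cam_to_world'])
im=env.snapshot('wrist');cv2.imwrite('pics/w14.png',im)
```

```text
16.7 [ 0.6656 -0.188   0.1581] [ 3.0711 -0.0615 -0.004 ] 0.051190438743022176
[ 0.73092042 -0.1779151   0.30513246] [-0.3568654   0.37240814  1.56356263 -0.04986229  1.12404866  1.23985507]
```

View pics/w14.png

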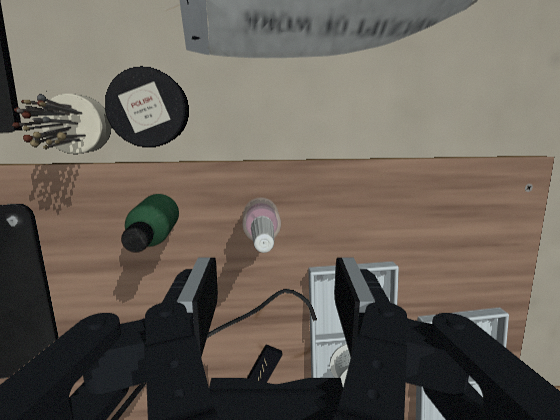

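Run:
```python
from h import *
np.set_printoptions(precision=4,suppress=True)
w=env.camera_info('wrist');w['cam_to_world']=np.load('wT.npy')
print('pink',onz(w,(263,244),.079),'green',onz(w,(136,238),.072),onz(w,(155,211),.03),'cord end',onz(w,(315,318),.015))
```

```text
pink [ 0.6511 -0.1848  0.079 ] green [ 0.6556 -0.1003  0.072 ] [ 0.6636 -0.1028  0.03  ] cord end [ 0.5557 -0.233   0.015 ]
```

Call:
move_arm:
  jaw: [0.6,0.6,0.6,0.6,0.6]
  travel:
    - [-0.008,0.001,-0.02]
    - [-0.008,0.001,-0.025]
    - [-0.003,0,-0.025]
    - [-0.001,0,-0.015]
    - [0,0,0]
  turn: [0,0,0,0,0]

```text
t: 17.25
tool_pos: [0.6412, -0.1904, 0.0739]
orientation: [3.069, -0.064, -0.01]
contact_force: [-0.3, -0.5, -0.6]
opening: 0.0515
```

Call:
move_arm:
  jaw: [0.6,0.6,0.6,0.6]
  travel:
    - [0.009,0.005,-0.005]
    - [0,0,-0.012]
    - [0,0,-0.008]
    - [0,0,0]
  turn: [0,0,0,0]

```text
t: 17.65
tool_pos: [0.6533, -0.1867, 0.0506]
orientation: [3.067, -0.07, -0.011]
contact_force: [-0.2, -0.6, 0.1]
opening: 0.051
```

Run:
```python
from h import *
o=env.get_obs();print(o['t'],o['tool_pos'].round(4),o['orientation'].round(4),o['opening'])
im=env.snapshot('wrist');cv2.imwrite('pics/w15.png',im)
im=env.snapshot('side');cv2.imwrite('pics/s15.png',im)
```

```text
17.65 [ 0.6533 -0.1867  0.0506] [ 3.067  -0.0699 -0.011 ] 0.05097888290282276
```

View pics/w15.png

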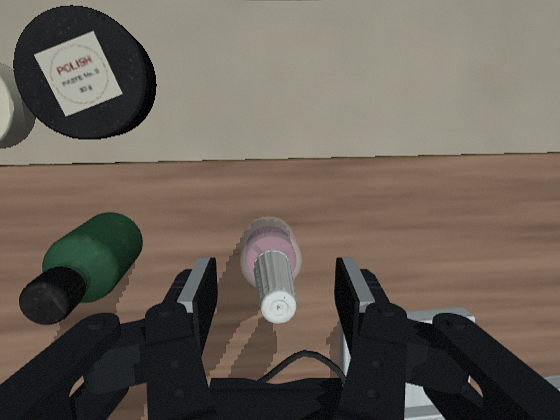

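View pics/s15.png

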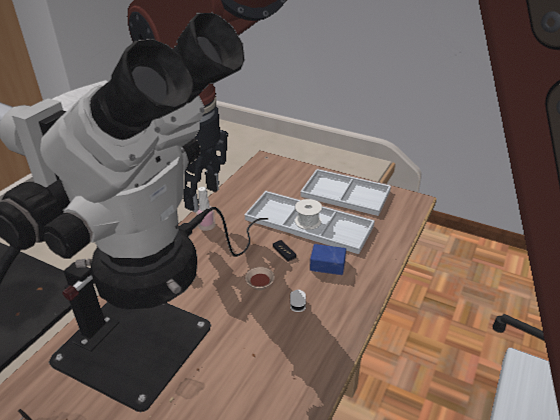

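Call:
move_arm:
  jaw: [0.6,0,0,0,0,0,0]
  travel:
    - [-0.002,0,-0.007]
    - [0,0,-0.001]
    - [0,0,-0.001]
    - [0,0,-0.001]
    - [0,0,-0.001]
    - [0,0,0]
    - [0,0,0]
  turn: [0,0,0,0,0,0,0]
  grip_force: 30

```text
t: 18.45
tool_pos: [0.6538, -0.1872, 0.0434]
orientation: [3.065, -0.076, -0.011]
contact_force: [-1.0, 0.6, 1.2]
opening: 0.0167
```

Call:
move_arm:
  jaw: [0,0,0,0,0]
  travel:
    - [0,0,0.02]
    - [0,0,0.03]
    - [0,0,0.03]
    - [0,0,0.02]
    - [0,0,0]
  turn: [0,0,0,0,0]

```text
t: 18.95
tool_pos: [0.6501, -0.1869, 0.1413]
orientation: [3.067, -0.069, -0.011]
contact_force: [0.2, -0.3, -0.5]
opening: 0.0164
```

Run:
```python
from h import *
o=env.get_obs();print(o['t'],o['tool_pos'].round(4),o['orientation'].round(4),o['opening'])
im=env.snapshot('wrist');cv2.imwrite('pics/w16.png',im)
```

```text
18.95 [ 0.6501 -0.1869  0.1413] [ 3.0665 -0.0687 -0.0109] 0.0163530374787022
```

View pics/w16.png

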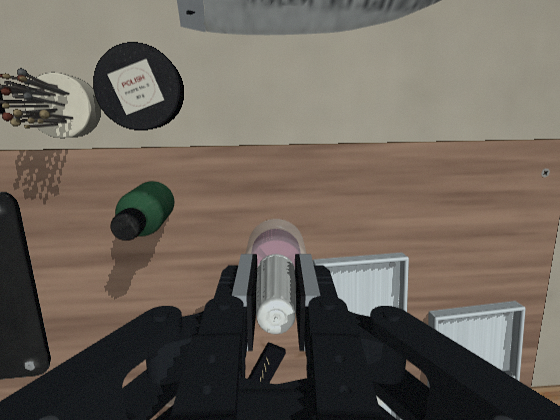

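Call:
move_arm:
  jaw: [0,0,0,0,0]
  travel:
    - [-0.02,-0.02,0]
    - [-0.02,-0.021,0]
    - [-0.02,-0.021,0]
    - [-0.018,-0.02,0]
    - [0,0,0]
  turn: [0,0,0,0,0]

```text
t: 19.5
tool_pos: [0.5637, -0.2674, 0.1284]
orientation: [3.074, -0.054, -0.008]
contact_force: [0.0, 0.0, -0.4]
opening: 0.0168
```

Call:
move_arm:
  jaw: [0]
  travel:
    - [0,0,0]
  turn: [0]

```text
t: 19.6
tool_pos: [0.5625, -0.267, 0.1263]
orientation: [3.076, -0.051, -0.01]
contact_force: [0.0, 0.1, -1.3]
opening: 0.0164
```

Run:
```python
from h import *
o=env.get_obs();print(o['t'],o['tool_pos'].round(4),o['orientation'].round(4),o['opening'])
im=env.snapshot('wrist');cv2.imwrite('pics/w17.png',im)
im=env.snapshot('side');cv2.imwrite('pics/s17.png',im)
```

```text
19.6 [ 0.5625 -0.267   0.1263] [ 3.0755 -0.0514 -0.0098] 0.016368075598023498
```

View pics/w17.png

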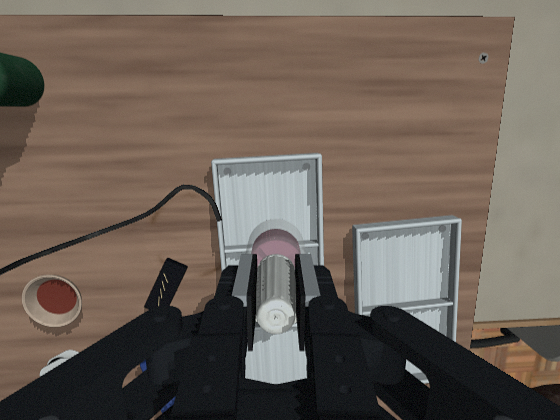

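View pics/s17.png

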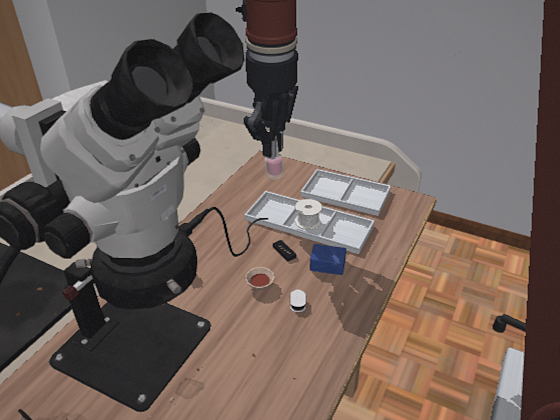

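Call:
move_arm:
  jaw: [0,0,0,0,0]
  travel:
    - [0.004,0,-0.015]
    - [0.004,0,-0.02]
    - [0,0,-0.02]
    - [0,0,-0.012]
    - [0,0,0]
  turn: [0,0,0,0,0]

```text
t: 20.2
tool_pos: [0.5748, -0.2625, 0.0538]
orientation: [3.076, -0.053, -0.003]
contact_force: [-1.2, 1.9, 0.5]
opening: 0.0164
```

Run:
```python
from h import *
o=env.get_obs();print(o['t'],o['tool_pos'].round(4),o['orientation'].round(4),o['opening'])
im=env.snapshot('wrist');cv2.imwrite('pics/w18.png',im)
```

```text
20.2 [ 0.5748 -0.2625  0.0538] [ 3.0758e+00 -5.3000e-02 -2.8000e-03] 0.016444142872680097
```

View pics/w18.png

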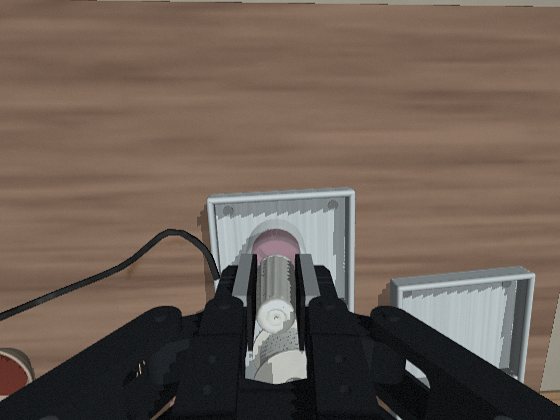

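Call:
move_arm:
  jaw: [0,0,0,0]
  travel:
    - [-0.002,-0.007,-0.001]
    - [0,0,-0.004]
    - [0,0,-0.004]
    - [0,0,0]
  turn: [0,0,0,0]

```text
t: 20.65
tool_pos: [0.5755, -0.2714, 0.0478]
orientation: [3.072, -0.059, -0.002]
contact_force: [-0.1, 0.4, -0.3]
opening: 0.0166
```

Call:
move_arm:
  jaw: [0,0]
  travel:
    - [0,0,-0.003]
    - [0,0,0]
  turn: [0,0]

```text
t: 20.85
tool_pos: [0.5768, -0.2725, 0.0467]
orientation: [3.071, -0.062, -0.002]
contact_force: [0.7, 0.4, -0.2]
opening: 0.0166
```

Call:
move_arm:
  jaw: [0]
  travel:
    - [0,0,-0.002]
  turn: [0]

```text
t: 20.95
tool_pos: [0.5775, -0.2729, 0.0461]
orientation: [3.07, -0.063, -0.003]
contact_force: [-3.9, 2.5, 10.7]
opening: 0.0167
```

Call:
move_arm:
  jaw: [0.15,0.3,0.4,0.4,0.4]
  travel:
    - [0,0,0.0]
    - [0,0,0]
    - [0,0,0]
    - [0,0,0]
    - [0,0,0]
  turn: [0,0,0,0,0]

```text
t: 21.45
tool_pos: [0.5776, -0.2729, 0.046]
orientation: [3.069, -0.064, -0.002]
contact_force: [-0.1, -1.1, -0.2]
opening: 0.034
```

Call:
move_arm:
  jaw: [0.4,0.4,0.4,0.4]
  travel:
    - [0,0,0.02]
    - [0,0,0.04]
    - [0,0,0.045]
    - [0,0,0.02]
  turn: [0,0,0,0]

```text
t: 21.85
tool_pos: [0.572, -0.2696, 0.167]
orientation: [3.077, -0.051, -0.003]
contact_force: [0.8, 0.4, 0.3]
opening: 0.0344
```

Run:
```python
from h import *
o=env.get_obs();print(o['t'],o['tool_pos'].round(4),o['orientation'].round(4),o['opening'])
im=env.snapshot('wrist');cv2.imwrite('pics/w19.png',im)
im=env.snapshot('side');cv2.imwrite('pics/s19.png',im)
```

```text
21.85 [ 0.572  -0.2696  0.167 ] [ 3.0773e+00 -5.0600e-02 -3.0000e-03] 0.03444716463317174
```

View pics/w19.png

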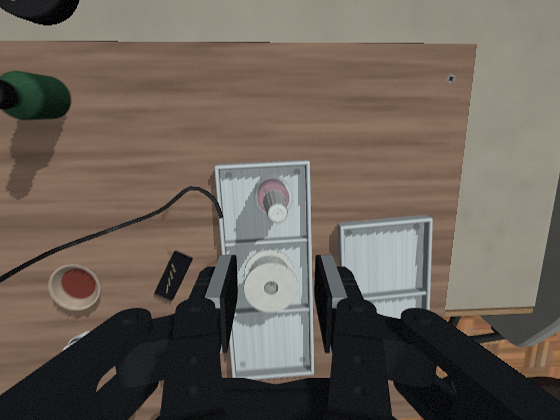

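View pics/s19.png

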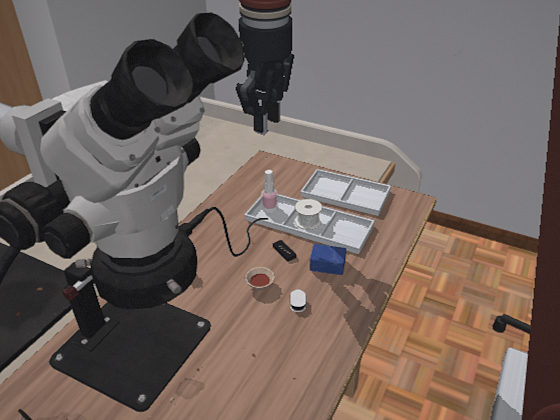

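Call:
move_arm:
  jaw: [0.55,0.55,0.55,0.55,0.55,0.55,0.55]
  travel:
    - [0.01,0.02,0]
    - [0.017,0.036,0]
    - [0.017,0.036,0]
    - [0.017,0.036,0]
    - [0.015,0.03,0]
    - [0,0,0]
    - [0,0,0]
  turn: [0,0,0,0,0,0,0]

```text
t: 22.65
tool_pos: [0.6431, -0.1056, 0.1526]
orientation: [3.081, -0.035, -0.007]
contact_force: [0.6, -0.5, 0.5]
opening: 0.0468
```

Run:
```python
from h import *
np.set_printoptions(precision=4,suppress=True)
o=env.get_obs();print(o['t'],o['tool_pos'].round(4),o['orientation'].round(4),o['opening'],o['tau'].round(2))
w=env.camera_info('wrist')
im=env.snapshot('wrist');cv2.imwrite('pics/w20.png',im);np.save('wT.npy',w['cam_to_world'])
im=env.snapshot('side');cv2.imwrite('pics/s20.png',im)
```

```text
22.65 [ 0.6431 -0.1056  0.1526] [ 3.0806 -0.0353 -0.0066] 0.04684843431069808 [  0.72 -42.62 -29.13  -0.12  -0.19   0.01]
```

View pics/w20.png

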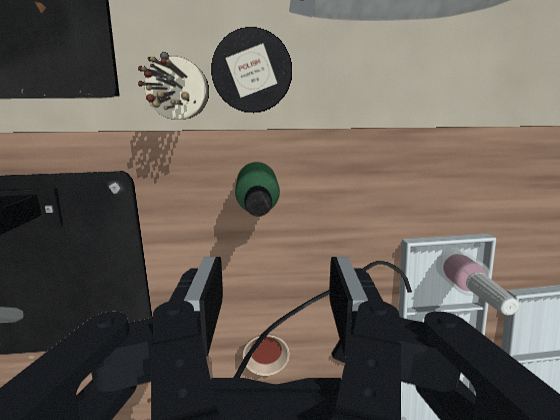

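View pics/s20.png

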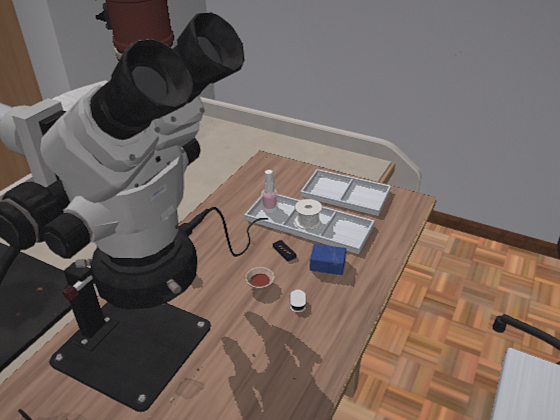

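Run:
```python
from h import *
np.set_printoptions(precision=4,suppress=True)
w=env.camera_info('wrist');w['cam_to_world']=np.load('wT.npy')
print('green',onz(w,(258,204),.072),onz(w,(258,183),.03),env.get_obs()['tool_pos'])
```

```text
green [ 0.6538 -0.0988  0.072 ] [ 0.6594 -0.0995  0.03  ] [ 0.6428 -0.1065  0.1529]
```

Call:
move_arm:
  jaw: [0.55,0.55,0.55,0.55]
  travel:
    - [0.004,0.001,-0.02]
    - [0.004,0,-0.02]
    - [0.001,0,-0.015]
    - [0,0,0]
  turn: [0,0,0,0]

```text
t: 23.15
tool_pos: [0.6501, -0.1111, 0.0957]
orientation: [3.08, -0.035, -0.015]
contact_force: [-0.8, 0.3, -0.3]
opening: 0.0472
```

Call:
move_arm:
  jaw: [0.55,0.55]
  travel:
    - [0.003,0.011,0]
    - [0,0,0]
  turn: [0,0]

```text
t: 23.35
tool_pos: [0.6528, -0.1009, 0.0959]
orientation: [3.08, -0.035, -0.018]
contact_force: [0.1, -0.6, -0.9]
opening: 0.0468
```

Run:
```python
from h import *
np.set_printoptions(precision=4,suppress=True)
o=env.get_obs();print(o['t'],o['tool_pos'].round(4),o['orientation'].round(4),o['joints'],o['tau'].round(2))
w=env.camera_info('wrist')
im=env.snapshot('wrist');cv2.imwrite('pics/w21.png',im);np.save('wT.npy',w['cam_to_world'])
```

```text
23.35 [ 0.6528 -0.1009  0.0959] [ 3.0797 -0.0349 -0.0178] [-0.235   0.403   1.6497 -0.0613  1.0423  1.3843] [ -0.08 -43.89 -27.24  -0.13  -0.19   0.05]
```

View pics/w21.png

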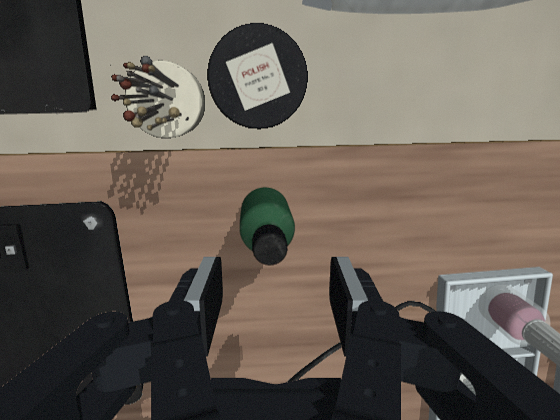

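Call:
move_arm:
  jaw: [0.55,0.55,0.55,0.55]
  travel:
    - [0.001,0.001,-0.015]
    - [0.001,0,-0.018]
    - [0,0,-0.01]
    - [0,0,0]
  turn: [0,0,0,0]

```text
t: 23.8
tool_pos: [0.6574, -0.1005, 0.0539]
orientation: [3.077, -0.042, -0.016]
contact_force: [-0.6, -0.2, -1.4]
opening: 0.0472
```

Run:
```python
from h import *
np.set_printoptions(precision=4,suppress=True)
o=env.get_obs();print(o['t'],o['tool_pos'].round(4),o['orientation'].round(4),o['tau'].round(2))
im=env.snapshot('wrist');cv2.imwrite('pics/w22.png',im)
```

```text
23.8 [ 0.6574 -0.1005  0.0539] [ 3.0771 -0.0417 -0.0164] [ -0.06 -45.69 -26.71  -0.18  -0.34   0.  ]
```

View pics/w22.png

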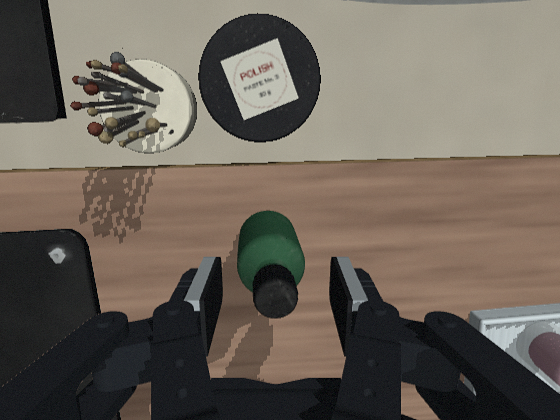

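Call:
move_arm:
  jaw: [0.3,0,0,0,0,0]
  travel:
    - [-0.003,0,-0.001]
    - [0,0,-0.001]
    - [0,0,-0.001]
    - [0,0,0]
    - [0,0,0]
    - [0,0,0]
  turn: [0,0,0,0,0,0]
  grip_force: 35

```text
t: 24.45
tool_pos: [0.6564, -0.101, 0.0543]
orientation: [3.076, -0.047, -0.016]
contact_force: [-0.8, -0.3, -0.7]
opening: 0.0166
```

Call:
move_arm:
  jaw: [0,0,0,0,0]
  travel:
    - [0,0,0.02]
    - [0,0,0.03]
    - [0,0,0.03]
    - [0,0,0.015]
    - [0,0,0]
  turn: [0,0,0,0,0]

```text
t: 24.95
tool_pos: [0.6534, -0.1005, 0.1491]
orientation: [3.077, -0.041, -0.017]
contact_force: [-0.1, -0.4, -0.0]
opening: 0.0165
```

Run:
```python
from h import *
o=env.get_obs();print(o['t'],o['tool_pos'].round(4),o['orientation'].round(4),o['opening'])
im=env.snapshot('wrist');cv2.imwrite('pics/w23.png',im)
```

```text
24.95 [ 0.6534 -0.1005  0.1491] [ 3.0771 -0.041  -0.0165] 0.016465364493522636
```

View pics/w23.png

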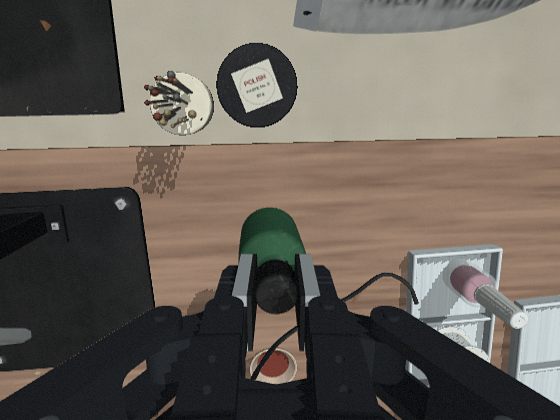

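Call:
move_arm:
  jaw: [0,0,0,0,0,0,0,0,0]
  travel:
    - [-0.02,-0.015,0]
    - [-0.032,-0.025,0]
    - [-0.032,-0.025,0]
    - [-0.032,-0.025,0]
    - [-0.032,-0.025,0]
    - [-0.032,-0.025,0]
    - [-0.02,-0.017,0]
    - [-0.01,-0.008,0]
    - [0,0,0]
  turn: [0,0,0,0,0,0,0,0,0]

```text
t: 25.9
tool_pos: [0.4267, -0.2634, 0.1307]
orientation: [3.09, -0.019, -0.014]
contact_force: [1.0, -0.5, -0.3]
opening: 0.0163
```

Run:
```python
from h import *
o=env.get_obs();print(o['t'],o['tool_pos'].round(4),o['orientation'].round(4),o['opening'])
im=env.snapshot('wrist');cv2.imwrite('pics/w24.png',im)
im=env.snapshot('side');cv2.imwrite('pics/s24.png',im)
```

```text
25.9 [ 0.4267 -0.2634  0.1307] [ 3.0899 -0.0192 -0.0141] 0.016344627518505406
```

View pics/w24.png

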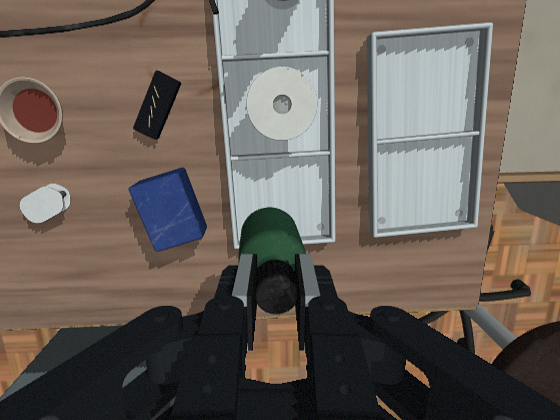

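View pics/s24.png

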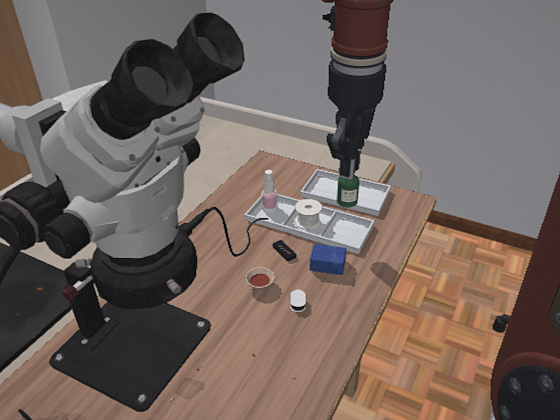

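Call:
move_arm:
  jaw: [0,0,0,0,0]
  travel:
    - [0,-0.005,-0.015]
    - [0,-0.004,-0.02]
    - [0,0,-0.018]
    - [0,0,-0.008]
    - [0,0,0]
  turn: [0,0,0,0,0]

```text
t: 26.5
tool_pos: [0.4356, -0.269, 0.0694]
orientation: [3.089, -0.026, -0.004]
contact_force: [-0.3, -0.5, -0.7]
opening: 0.0167
```

Run:
```python
from h import *
o=env.get_obs();print(o['t'],o['tool_pos'].round(4),o['orientation'].round(4),o['opening'])
im=env.snapshot('wrist');cv2.imwrite('pics/w25.png',im)
```

```text
26.5 [ 0.4356 -0.269   0.0694] [ 3.0886 -0.0264 -0.0044] 0.016691906398421295
```

View pics/w25.png

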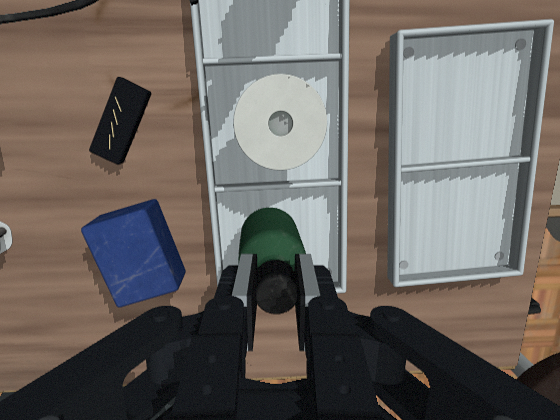

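Call:
move_arm:
  jaw: [0,0,0,0]
  travel:
    - [-0.006,-0.003,-0.004]
    - [-0.001,0,-0.005]
    - [0,0,-0.003]
    - [0,0,0]
  turn: [0,0,0,0]

```text
t: 26.95
tool_pos: [0.4307, -0.2732, 0.0597]
orientation: [3.085, -0.031, -0.003]
contact_force: [-0.1, -0.7, -0.7]
opening: 0.0164
```

Call:
move_arm:
  jaw: [0]
  travel:
    - [0,0,-0.002]
  turn: [0]

```text
t: 27.05
tool_pos: [0.4311, -0.2737, 0.0582]
orientation: [3.084, -0.032, -0.003]
contact_force: [0.3, 0.4, -0.7]
opening: 0.0164
```

Call:
move_arm:
  jaw: [0]
  travel:
    - [0,0,-0.002]
  turn: [0]

```text
t: 27.15
tool_pos: [0.4311, -0.2738, 0.0564]
orientation: [3.084, -0.032, -0.003]
contact_force: [-3.1, 1.4, 11.8]
opening: 0.0164
```

Call:
move_arm:
  jaw: [0.15,0.3,0.4,0.4,0.4]
  travel:
    - [0,0,0.0]
    - [0,0,0]
    - [0,0,0]
    - [0,0,0]
    - [0,0,0]
  turn: [0,0,0,0,0]

```text
t: 27.65
tool_pos: [0.4318, -0.2744, 0.0569]
orientation: [3.083, -0.034, -0.003]
contact_force: [0.5, 0.5, 0.1]
opening: 0.0342
```

Call:
move_arm:
  jaw: [0.4,0.4,0.4,0.4]
  travel:
    - [0,0,0.02]
    - [0,0,0.04]
    - [0,0,0.045]
    - [0,0,0.02]
  turn: [0,0,0,0]

```text
t: 28.05
tool_pos: [0.4273, -0.2708, 0.1804]
orientation: [3.091, -0.024, -0.004]
contact_force: [-0.2, -0.0, 0.7]
opening: 0.034
```

Run:
```python
from h import *
o=env.get_obs();print(o['t'],o['tool_pos'].round(4),o['orientation'].round(4),o['opening'])
w=env.camera_info('wrist');np.save('wT.npy',w['cam_to_world'])
im=env.snapshot('wrist');cv2.imwrite('pics/w26.png',im)
```

```text
28.05 [ 0.4273 -0.2708  0.1804] [ 3.0911 -0.0239 -0.0038] 0.03400321304275194
```

View pics/w26.png

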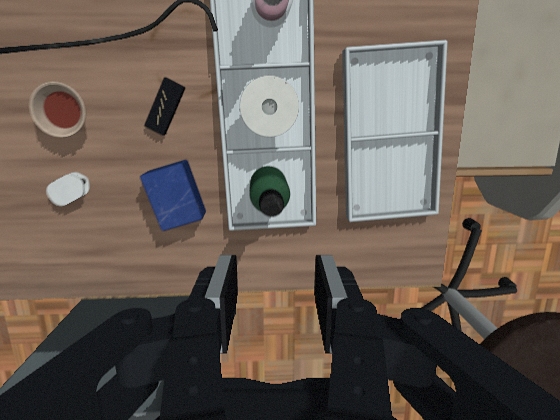

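```bash
cat > blob.py <<'E'
from m import *
def rect(im,c,key,box,z):
    m=comp(masks(im)[key],box);cn=max(cv2.findContours(m,0,1)[0],key=cv2.contourArea)
    P=np.array([onz(c,p[0],z)[:2] for p in cn],np.float32)
    (c0,sz,a)=cv2.minAreaRect(P);bx=cv2.boxPoints((c0,sz,a));e=bx[1]-bx[0];f=bx[2]-bx[1];L=e if np.linalg.norm(e)>np.linalg.norm(f) else f
    return np.array(c0),np.sort(sz),np.degrees(np.arctan2(L[1],L[0]))%180
E
python3 - <<'E'
from blob import *
im=cv2.imread('pics/w26.png');c=env.camera_info('wrist');c['cam_to_world']=np.load('wT.npy')
print(rect(im,c,'black',(140,72,190,140),.008));print(rect(im,c,'white',(40,165,95,215),.012))
print(env.get_obs()['tool_pos'])
E
```

```text
(array([ 0.4985, -0.1855]), array([0.0187, 0.0449]), np.float32(152.3713))
(array([ 0.4307, -0.0976]), array([0.0228, 0.0406]), np.float32(115.35024))
[ 0.4285 -0.2718  0.1828]
```

Call:
move_arm:
  jaw: [0.5,0.5,0.5,0.5,0.5,0.5]
  travel:
    - [0.012,0.012,0]
    - [0.02,0.024,-0.02]
    - [0.02,0.024,-0.02]
    - [0.013,0.015,-0.02]
    - [0.005,0.008,-0.01]
    - [0,0,0]
  turn: [-0.1,-0.1,-0.1,-0.1,-0.08,0]

```text
t: 28.7
tool_pos: [0.5014, -0.1874, 0.1115]
orientation: [3.083, -0.033, -0.505]
contact_force: [-0.7, 0.6, -0.2]
opening: 0.0427
```

Run:
```python
from h import *
o=env.get_obs();print(o['t'],o['tool_pos'].round(4),o['orientation'].round(4),o['opening'])
w=env.camera_info('wrist');np.save('wT.npy',w['cam_to_world'])
im=env.snapshot('wrist');cv2.imwrite('pics/w27.png',im)
```

```text
28.7 [ 0.5014 -0.1874  0.1115] [ 3.0825 -0.0331 -0.505 ] 0.04268442234918281
```

View pics/w27.png

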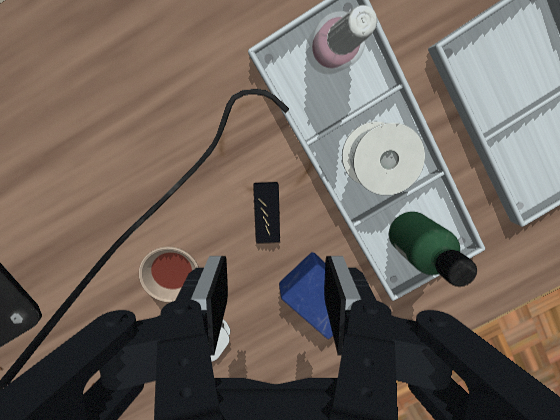

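Call:
move_arm:
  jaw: [0.45,0.45,0.45,0.45,0.45]
  travel:
    - [-0.003,0.001,-0.02]
    - [-0.002,0.001,-0.025]
    - [-0.001,0,-0.02]
    - [0,0,-0.01]
    - [0,0,0]
  turn: [0.02,0,0,0,0]

```text
t: 29.25
tool_pos: [0.496, -0.1902, 0.0382]
orientation: [3.081, -0.04, -0.477]
contact_force: [-1.0, -0.2, 0.1]
opening: 0.0386
```

Run:
```python
from blob import *
o=env.get_obs();print(o['t'],o['tool_pos'].round(4),o['orientation'].round(4),o['opening'])
c=env.camera_info('wrist');np.save('wT.npy',c['cam_to_world'])
im=env.snapshot('wrist');cv2.imwrite('pics/w28.png',im)
```

```text
29.25 [ 0.496  -0.1902  0.0382] [ 3.0808 -0.0404 -0.4773] 0.03858451925902672
```

View pics/w28.png

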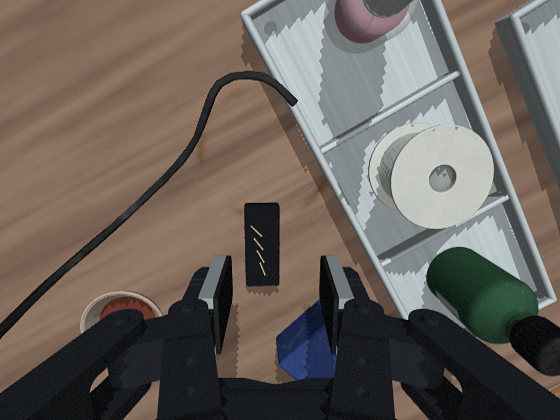

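Call:
move_arm:
  jaw: [0.45,0.45,0.45,0.45]
  travel:
    - [0.002,0.005,-0.01]
    - [0,0,-0.012]
    - [0,0,-0.01]
    - [0,0,-0.001]
  turn: [0,0,0,0]

```text
t: 29.7
tool_pos: [0.5017, -0.1869, 0.0071]
orientation: [3.081, -0.049, -0.477]
contact_force: [0.4, -0.5, -0.4]
opening: 0.0384
```

Run:
```python
from blob import *
o=env.get_obs();print(o['t'],o['tool_pos'].round(4),o['orientation'].round(4),o['opening'])
im=env.snapshot('wrist');cv2.imwrite('pics/w29.png',im)
```

```text
29.7 [ 0.5017 -0.1869  0.0071] [ 3.0809 -0.0491 -0.4768] 0.038383976112794226
```

View pics/w29.png

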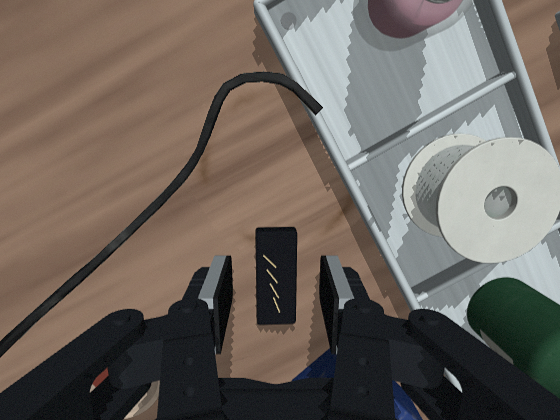

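Call:
move_arm:
  jaw: [0.45,0.3,0.1,0,0,0,0]
  travel:
    - [-0.003,0.001,-0.006]
    - [0,0,-0.001]
    - [0,0,-0.0005]
    - [0,0,-0.0005]
    - [0,0,0]
    - [0,0,0]
    - [0,0,0]
  turn: [0,0,0,0,0,0,0]
  grip_force: 35

```text
t: 30.45
tool_pos: [0.5012, -0.186, 0.0015]
orientation: [3.083, -0.054, -0.477]
contact_force: [-0.5, 0.4, 2.0]
opening: 0.017
```

Call:
move_arm:
  jaw: [0,0,0,0,0]
  travel:
    - [0,0,0.015]
    - [0,0,0.025]
    - [0,0,0.03]
    - [0,0,0.02]
    - [0,0,0]
  turn: [0,0,0,0,0]

```text
t: 30.95
tool_pos: [0.499, -0.1855, 0.0955]
orientation: [3.082, -0.051, -0.477]
contact_force: [-0.3, 0.2, 0.1]
opening: 0.0166
```

Run:
```python
from blob import *
o=env.get_obs();print(o['t'],o['tool_pos'].round(4),o['orientation'].round(4),o['opening'])
im=env.snapshot('wrist');cv2.imwrite('pics/w30.png',im)
```

```text
30.95 [ 0.499  -0.1855  0.0955] [ 3.0818 -0.0507 -0.477 ] 0.01656500413216498
```

View pics/w30.png

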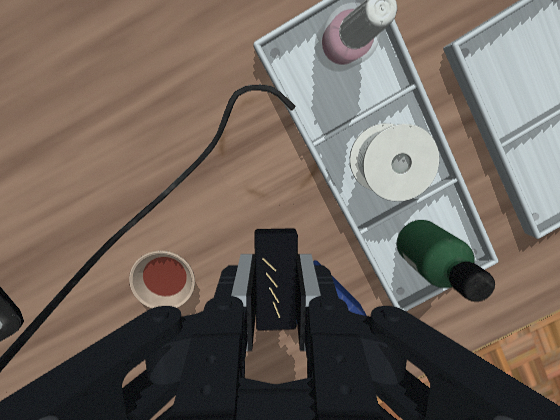

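Call:
move_arm:
  jaw: [0,0,0,0,0,0,0,0,0]
  travel:
    - [0,0,0.025]
    - [0,-0.01,0.02]
    - [0.001,-0.025,0]
    - [0.003,-0.035,0]
    - [0.003,-0.035,0]
    - [0.003,-0.035,0]
    - [0.003,-0.035,0]
    - [0,-0.015,0]
    - [0,0,0]
  turn: [0,0,0.1,0.1,0.1,0.1,0.1,0.04,0]

```text
t: 31.9
tool_pos: [0.5027, -0.3765, 0.1271]
orientation: [3.088, -0.029, 0.087]
contact_force: [0.3, 1.7, -0.8]
opening: 0.0166
```

Run:
```python
from blob import *
o=env.get_obs();print(o['t'],o['tool_pos'].round(4),o['orientation'].round(4),o['opening'])
im=env.snapshot('wrist');cv2.imwrite('pics/w31.png',im)
```

```text
31.9 [ 0.5027 -0.3765  0.1271] [ 3.0884 -0.0292  0.0875] 0.016592078190056276
```

View pics/w31.png

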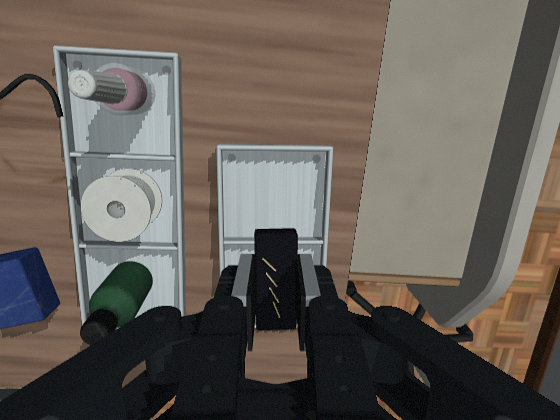

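Call:
move_arm:
  jaw: [0,0,0,0,0,0]
  travel:
    - [0.003,-0.002,-0.015]
    - [0.003,-0.002,-0.025]
    - [0.002,0,-0.025]
    - [0,0,-0.02]
    - [0,0,-0.01]
    - [0,0,0]
  turn: [0,0,0,0,0,0]

```text
t: 32.55
tool_pos: [0.5089, -0.3691, 0.021]
orientation: [3.098, -0.023, 0.089]
contact_force: [0.8, -0.5, -0.6]
opening: 0.0167
```

Run:
```python
from blob import *
o=env.get_obs();print(o['t'],o['tool_pos'].round(4),o['orientation'].round(4),o['opening'])
im=env.snapshot('wrist');cv2.imwrite('pics/w32.png',im)
```

```text
32.55 [ 0.5089 -0.3691  0.021 ] [ 3.0979 -0.0231  0.0894] 0.0166657505607844
```

View pics/w32.png

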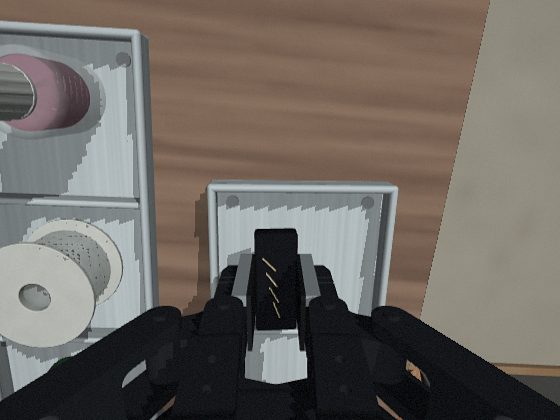

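Call:
move_arm:
  jaw: [0,0,0,0]
  travel:
    - [0.001,-0.011,-0.002]
    - [0,0,-0.006]
    - [0,0,-0.006]
    - [0,0,-0.002]
  turn: [0,0,0,0]

```text
t: 33.0
tool_pos: [0.5131, -0.3833, 0.0086]
orientation: [3.092, -0.029, 0.09]
contact_force: [0.3, 0.3, -0.9]
opening: 0.017
```

Call:
move_arm:
  jaw: [0]
  travel:
    - [0,0,-0.002]
  turn: [0]

```text
t: 33.1
tool_pos: [0.5133, -0.3837, 0.0069]
orientation: [3.091, -0.029, 0.09]
contact_force: [0.2, 0.0, -0.4]
opening: 0.0169
```

Call:
move_arm:
  jaw: [0]
  travel:
    - [0,0,-0.003]
  turn: [0]

```text
t: 33.2
tool_pos: [0.5135, -0.384, 0.0044]
orientation: [3.091, -0.03, 0.09]
contact_force: [-5.7, 4.4, 21.1]
opening: 0.0171
```

Call:
move_arm:
  jaw: [0.3,0.38,0.38,0.38]
  travel:
    - [0,0,0.0]
    - [0,0,0]
    - [0,0,0]
    - [0,0,0]
  turn: [0,0,0,0]

```text
t: 33.6
tool_pos: [0.5138, -0.3842, 0.0047]
orientation: [3.09, -0.03, 0.089]
contact_force: [-0.1, -0.5, -0.6]
opening: 0.0327
```

Call:
move_arm:
  jaw: [0.38,0.38,0.38,0.38]
  travel:
    - [0,0,0.02]
    - [0,0,0.04]
    - [0,0,0.045]
    - [0,0,0.03]
  turn: [0,0,0,0]

```text
t: 34.0
tool_pos: [0.5081, -0.379, 0.1351]
orientation: [3.103, -0.019, 0.089]
contact_force: [0.4, -0.3, 0.2]
opening: 0.0322
```

Run:
```python
from blob import *
o=env.get_obs();print(o['t'],o['tool_pos'].round(4),o['orientation'].round(4),o['opening'])
im=env.snapshot('wrist');cv2.imwrite('pics/w33.png',im)
```

```text
34.0 [ 0.5081 -0.379   0.1351] [ 3.1028 -0.0188  0.0891] 0.03224419535565296
```

View pics/w33.png

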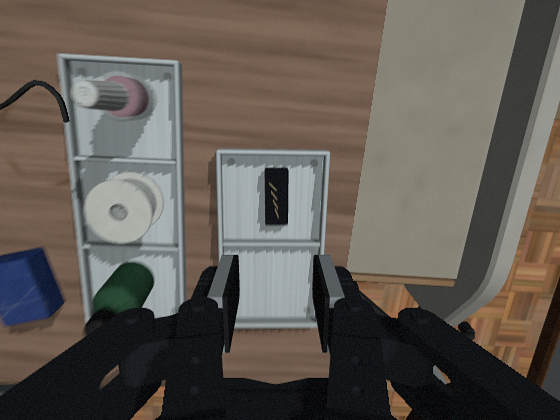

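Call:
move_arm:
  jaw: [0.5,0.5,0.5,0.5,0.5,0.5,0.5,0.5,0.5,0.5,0.5,0.5,0.5,0.5]
  travel:
    - [0,0,0.03]
    - [-0.006,0.018,0.02]
    - [-0.006,0.018,0]
    - [-0.006,0.018,0]
    - [-0.006,0.018,0]
    - [-0.006,0.018,0]
    - [-0.006,0.018,0]
    - [-0.006,0.018,0]
    - [-0.006,0.018,0]
    - [-0.006,0.018,0]
    - [-0.006,0.018,0]
    - [-0.006,0.018,0]
    - [-0.006,0.018,0]
    - [0,0,0]
  turn: [0.1,0.145,0.145,0.145,0.145,0.145,0.145,0.145,0.145,0.145,0.145,0.145,0.145,0]

```text
t: 35.45
tool_pos: [0.4359, -0.1582, 0.1953]
orientation: [3.085, -0.028, 1.995]
contact_force: [-1.1, 0.6, -0.2]
opening: 0.0426
```

Run:
```python
from blob import *
o=env.get_obs();print(o['t'],o['tool_pos'].round(4),o['orientation'].round(4),o['opening'],o['joints'].round(3))
c=env.camera_info('wrist');np.save('wT.npy',c['cam_to_world'])
im=env.snapshot('wrist');cv2.imwrite('pics/w34.png',im)
im=env.snapshot('side');cv2.imwrite('pics/s34.png',im)
```

```text
35.45 [ 0.4359 -0.1582  0.1953] [ 3.085  -0.0282  1.9946] 0.04259148416609005 [-0.541 -0.114  2.03   0.067  1.217 -0.987]
```

View pics/w34.png

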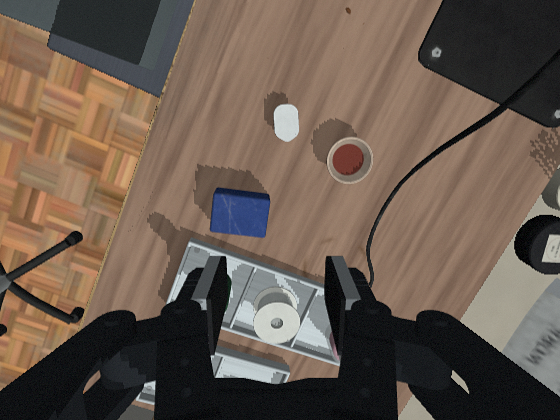

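View pics/s34.png

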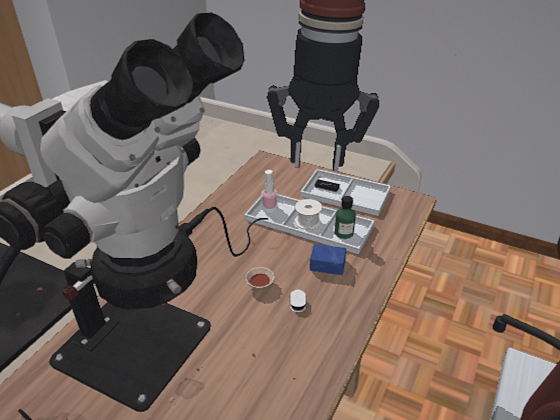

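Run:
```python
from blob import *
im=cv2.imread('pics/w34.png');c=env.camera_info('wrist');c['cam_to_world']=np.load('wT.npy')
print(rect(im,c,'white',(265,95,310,150),.012));print(env.get_obs()['tool_pos'])
print(rect(im,c,'blue',(200,180,280,245),.026))
```

```text
(array([ 0.4303, -0.0967]), array([0.023 , 0.0334]), np.float32(118.31357))
[ 0.4368 -0.16    0.1958]
(array([ 0.4236, -0.1869]), array([0.0408, 0.0502]), np.float32(16.1247))
```

Call:
move_arm:
  jaw: [0.5,0.5,0.5,0.5,0.5]
  travel:
    - [-0.002,0.02,-0.01]
    - [-0.002,0.022,-0.025]
    - [-0.002,0.018,-0.025]
    - [0,0.002,-0.02]
    - [0,0,0]
  turn: [0.03,0,0,0,0]

```text
t: 36.05
tool_pos: [0.4347, -0.1019, 0.1163]
orientation: [3.08, -0.017, 2.005]
contact_force: [0.1, -0.3, -1.3]
opening: 0.0424
```

Run:
```python
from blob import *
o=env.get_obs();print(o['t'],o['tool_pos'].round(4),o['orientation'].round(4),o['opening'],o['joints'].round(3),o['tau'].round(2))
c=env.camera_info('wrist')
im=env.snapshot('wrist');cv2.imwrite('pics/w35.png',im);np.save('wT.npy',c['cam_to_world'])
im=env.snapshot('side');cv2.imwrite('pics/s35.png',im)
```

```text
36.05 [ 0.4347 -0.1019  0.1163] [ 3.0801 -0.0168  2.0054] 0.04240449432818906 [-0.428 -0.057  2.142  0.067  1.03  -0.896] [  0.1  -24.34 -27.21   0.21  -0.36  -0.  ]
```

View pics/w35.png

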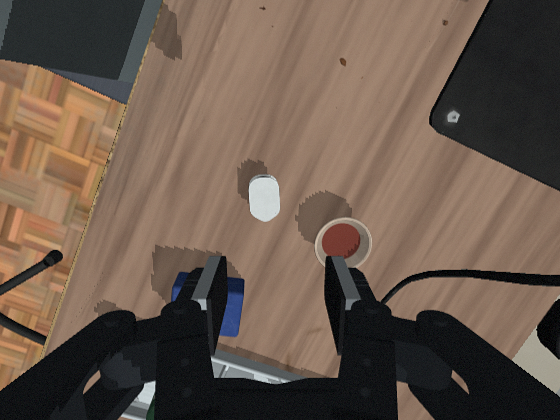

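View pics/s35.png

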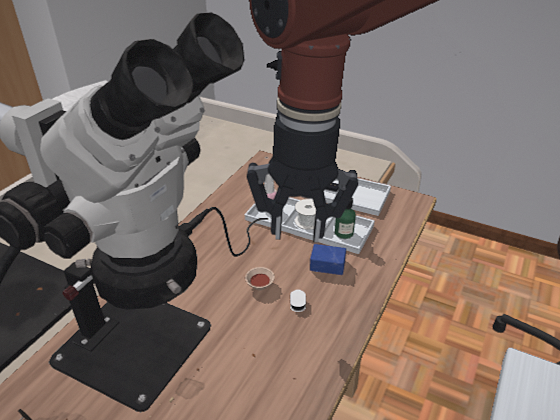

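Run:
```python
from blob import *
im=cv2.imread('pics/w35.png');c=env.camera_info('wrist');c['cam_to_world']=np.load('wT.npy')
print(rect(im,c,'white',(240,165,290,230),.012));print(onz(c,(264,198),.012),env.get_obs()['tool_pos'])
```

```text
(array([ 0.4303, -0.0961]), array([0.0227, 0.0349]), np.float32(116.91885))
[ 0.4301 -0.096   0.012 ] [ 0.4369 -0.1032  0.119 ]
```

Call:
move_arm:
  jaw: [0.48,0.48,0.48,0.48,0.48]
  travel:
    - [-0.002,0.002,-0.015]
    - [-0.001,0.002,-0.025]
    - [0,0,-0.025]
    - [0,0,-0.015]
    - [0,0,0]
  turn: [0.01,0,0,0,0]

```text
t: 36.65
tool_pos: [0.4443, -0.1072, 0.0468]
orientation: [3.063, 0.004, 2.007]
contact_force: [-0.4, 1.0, -0.8]
opening: 0.0411
```

Run:
```python
from blob import *
o=env.get_obs();print(o['t'],o['tool_pos'].round(4),o['orientation'].round(4),o['opening'],o['joints'].round(3),o['tau'].round(2))
c=env.camera_info('wrist')
im=env.snapshot('wrist');cv2.imwrite('pics/w36.png',im);np.save('wT.npy',c['cam_to_world'])
im=env.snapshot('side');cv2.imwrite('pics/s36.png',im)
```

```text
36.65 [ 0.4443 -0.1072  0.0468] [3.0629 0.0043 2.0071] 0.04113712173078694 [-0.429  0.079  2.169  0.077  0.841 -0.915] [ -0.04 -26.36 -23.52   0.17  -0.39  -0.01]
```

View pics/w36.png

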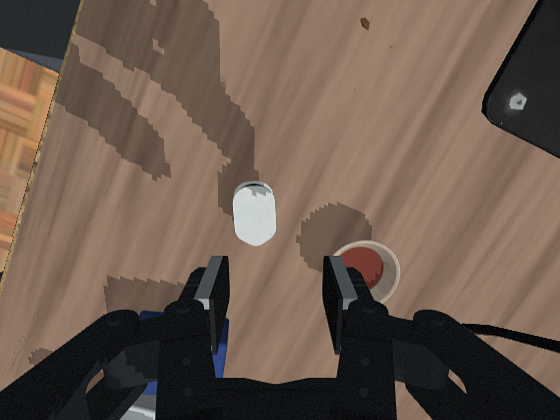

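View pics/s36.png

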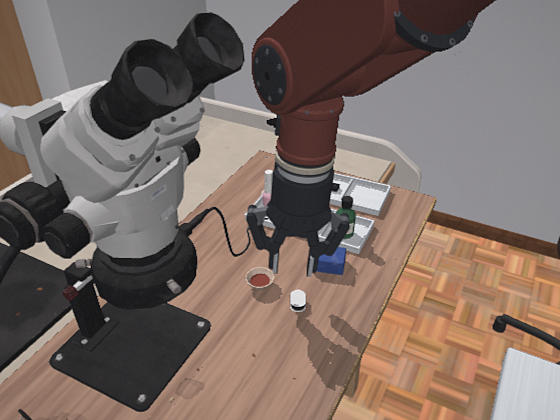

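Call:
move_arm:
  jaw: [0.48,0.48]
  travel:
    - [-0.016,0.012,0]
    - [0,0,0]
  turn: [0.02,0]

```text
t: 36.95
tool_pos: [0.4328, -0.0976, 0.0519]
orientation: [3.056, 0.012, 2.026]
contact_force: [-0.8, -0.1, -0.3]
opening: 0.0412
```

Call:
move_arm:
  jaw: [0.48,0.48,0.48]
  travel:
    - [-0.002,0.001,-0.013]
    - [-0.002,0.001,-0.013]
    - [0,0,-0.002]
  turn: [0,0,0]

```text
t: 37.25
tool_pos: [0.4342, -0.0985, 0.0268]
orientation: [3.048, 0.022, 2.024]
contact_force: [-0.7, 0.1, -0.8]
opening: 0.0407
```

Run:
```python
from blob import *
o=env.get_obs();print(o['t'],o['tool_pos'].round(4),o['orientation'].round(4),o['opening'],o['tau'].round(2))
im=env.snapshot('wrist');cv2.imwrite('pics/w37.png',im)
```

```text
37.25 [ 0.4342 -0.0985  0.0268] [3.0484 0.0219 2.0245] 0.0407169844575286 [ -0.06 -26.15 -22.58   0.16  -0.39  -0.01]
```

View pics/w37.png

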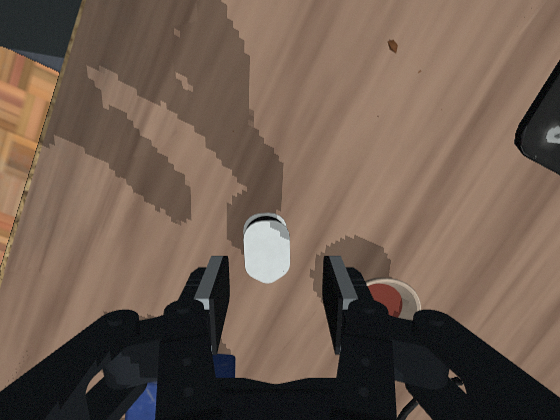

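Call:
move_arm:
  jaw: [0.48,0.48,0.48]
  travel:
    - [-0.005,0.003,-0.012]
    - [-0.002,0.001,-0.012]
    - [0,0,-0.001]
  turn: [0,0,0]

```text
t: 37.6
tool_pos: [0.4305, -0.0963, 0.003]
orientation: [3.045, 0.026, 2.023]
contact_force: [0.2, 0.2, 0.8]
opening: 0.041
```

Run:
```python
from blob import *
o=env.get_obs();print(o['t'],o['tool_pos'].round(4),o['orientation'].round(4),o['opening'],o['tau'].round(2))
im=env.snapshot('wrist');cv2.imwrite('pics/w38.png',im)
```

```text
37.6 [ 0.4305 -0.0963  0.003 ] [3.0451 0.026  2.0234] 0.04096383312270728 [ -0.08 -26.24 -20.96   0.15  -0.42  -0.01]
```

View pics/w38.png

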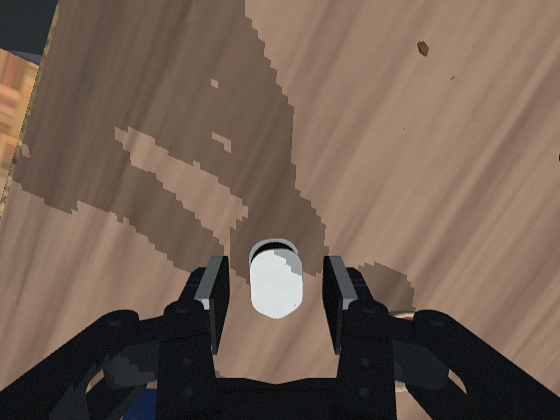

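Centred. Closing.

Call:
move_arm:
  jaw: [0.3,0.1,0,0,0,0]
  travel:
    - [0,0,-0.0005]
    - [0,0,-0.0005]
    - [0,0,0]
    - [0,0,0]
    - [0,0,0]
    - [0,0,0]
  turn: [0,0,0,0,0,0]
  grip_force: 35

```text
t: 38.25
tool_pos: [0.4342, -0.098, 0.0051]
orientation: [3.041, 0.031, 2.023]
contact_force: [-0.1, -0.9, -0.9]
opening: 0.0199
```

Call:
move_arm:
  jaw: [0,0,0,0,0,0]
  travel:
    - [0,0,0.015]
    - [0,0,0.03]
    - [0,0,0.035]
    - [0,0,0.035]
    - [0,0,0.02]
    - [0,0,0]
  turn: [0,0,0,0,0,0]

```text
t: 38.85
tool_pos: [0.431, -0.0967, 0.1434]
orientation: [3.044, 0.027, 2.023]
contact_force: [-0.3, -1.0, -0.1]
opening: 0.0198
```

Run:
```python
from blob import *
o=env.get_obs();print(o['t'],o['tool_pos'].round(4),o['orientation'].round(4),o['opening'],o['tau'].round(2))
im=env.snapshot('wrist');cv2.imwrite('pics/w39.png',im)
```

```text
38.85 [ 0.431  -0.0967  0.1434] [3.044  0.0274 2.0228] 0.019829820923053788 [  0.17 -21.83 -27.55   0.2   -0.02   0.01]
```

View pics/w39.png

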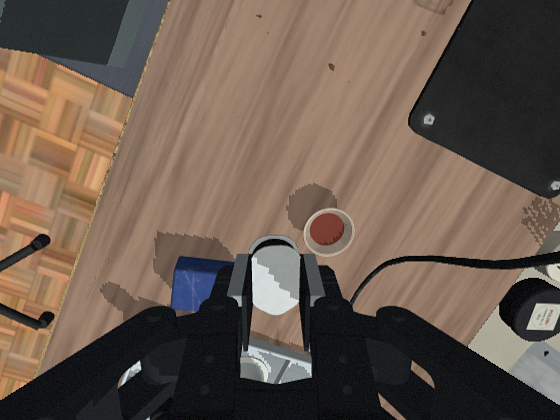

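Call:
move_arm:
  jaw: [0,0,0,0,0,0,0,0,0,0,0,0,0,0,0]
  travel:
    - [0,-0.01,0.01]
    - [0,-0.022,0]
    - [0,-0.022,0]
    - [0,-0.022,0]
    - [0,-0.022,0]
    - [0,-0.022,0]
    - [0,-0.022,0]
    - [0,-0.022,0]
    - [0,-0.022,0]
    - [0,-0.022,0]
    - [0,-0.022,0]
    - [0,-0.022,0]
    - [0,-0.022,0]
    - [0,-0.015,0]
    - [0,0,0]
  turn: [-0.1,-0.145,-0.145,-0.145,-0.145,-0.145,-0.145,-0.145,-0.145,-0.145,-0.145,-0.145,-0.145,-0.09,0]

```text
t: 40.4
tool_pos: [0.4104, -0.3817, 0.1141]
orientation: [3.097, 0.027, 0.026]
contact_force: [-0.9, 0.6, 0.7]
opening: 0.0198
```

Run:
```python
from blob import *
o=env.get_obs();print(o['t'],o['tool_pos'].round(4),o['orientation'].round(4),o['opening'],o['tau'].round(2))
im=env.snapshot('wrist');cv2.imwrite('pics/w40.png',im)
```

```text
40.4 [ 0.4104 -0.3817  0.1141] [3.0968 0.0271 0.0261] 0.019775929569948645 [ -0.41 -35.46 -27.2   -0.25  -0.11   0.25]
```

View pics/w40.png

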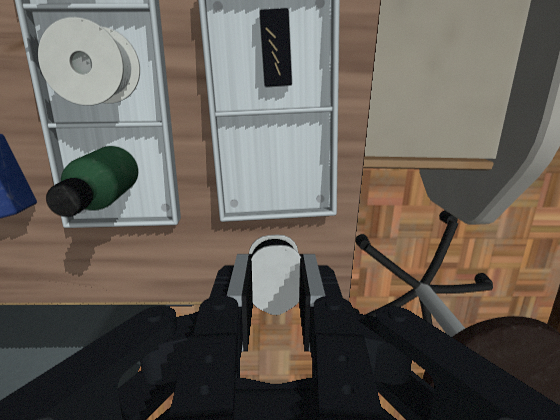

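Call:
move_arm:
  jaw: [0,0,0,0,0,0]
  travel:
    - [0.015,-0.003,0]
    - [0.01,-0.002,-0.02]
    - [0,0,-0.025]
    - [0,0,-0.02]
    - [0,0,-0.01]
    - [0,0,0]
  turn: [0.03,0,0,0,0,0]

```text
t: 41.05
tool_pos: [0.4394, -0.3791, 0.0329]
orientation: [3.103, 0.028, 0.078]
contact_force: [0.6, -0.0, -0.7]
opening: 0.0199
```

Run:
```python
from blob import *
o=env.get_obs();print(o['t'],o['tool_pos'].round(4),o['orientation'].round(4),o['opening'])
im=env.snapshot('wrist');cv2.imwrite('pics/w41.png',im)
```

```text
41.05 [ 0.4394 -0.3791  0.0329] [3.1033 0.028  0.0778] 0.01986455118337954
```

View pics/w41.png

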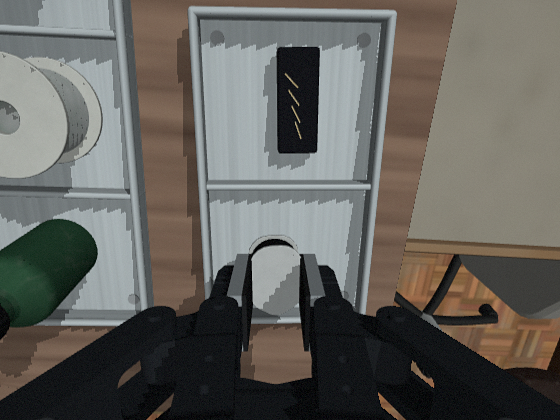

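Call:
move_arm:
  jaw: [0,0,0,0]
  travel:
    - [-0.005,-0.007,-0.008]
    - [0,0,-0.009]
    - [0,0,-0.005]
    - [0,0,0]
  turn: [0,0,0,0]

```text
t: 41.5
tool_pos: [0.4364, -0.3889, 0.0132]
orientation: [3.098, 0.023, 0.079]
contact_force: [0.3, 0.4, -0.2]
opening: 0.0199
```

Call:
move_arm:
  jaw: [0]
  travel:
    - [0,0,-0.003]
  turn: [0]

```text
t: 41.6
tool_pos: [0.4367, -0.3895, 0.0107]
orientation: [3.097, 0.023, 0.079]
contact_force: [-0.5, -0.4, 0.9]
opening: 0.0198
```

Call:
move_arm:
  jaw: [0]
  travel:
    - [0,0,-0.003]
  turn: [0]

```text
t: 41.7
tool_pos: [0.4368, -0.3896, 0.0077]
orientation: [3.096, 0.022, 0.079]
contact_force: [0.2, -0.1, -0.2]
opening: 0.0199
```

Call:
move_arm:
  jaw: [0]
  travel:
    - [0,0,-0.002]
  turn: [0]

```text
t: 41.8
tool_pos: [0.437, -0.3897, 0.0068]
orientation: [3.097, 0.023, 0.078]
contact_force: [-2.8, 5.4, 16.0]
opening: 0.0199
```

Contact. Releasing.

Call:
move_arm:
  jaw: [0.32,0.4,0.4,0.4]
  travel:
    - [0,0,0.0]
    - [0,0,0]
    - [0,0,0]
    - [0,0,0]
  turn: [0,0,0,0]

```text
t: 42.2
tool_pos: [0.4377, -0.3903, 0.0075]
orientation: [3.095, 0.022, 0.079]
contact_force: [-0.9, -0.4, 0.3]
opening: 0.0339
```

Call:
move_arm:
  jaw: [0.4,0.4,0.4,0.4,0.4,0.4,0.4]
  travel:
    - [0,0,0.02]
    - [0,0,0.04]
    - [0,0,0.045]
    - [0,0,0.045]
    - [0,0,0.045]
    - [0,0,0.03]
    - [0,0,0]
  turn: [0,0,0,0,0,0,0]

```text
t: 42.9
tool_pos: [0.4336, -0.386, 0.2372]
orientation: [3.102, 0.026, 0.079]
contact_force: [-0.1, 0.6, -0.1]
opening: 0.0344
```

Run:
```python
from blob import *
o=env.get_obs();print(o['t'],o['tool_pos'].round(4),o['orientation'].round(4),o['opening'])
im=env.snapshot('wrist');cv2.imwrite('pics/w42.png',im)
im=env.snapshot('side');cv2.imwrite('pics/s42.png',im)
im=env.snapshot('top');cv2.imwrite('pics/t42.png',im)
```

```text
42.9 [ 0.4336 -0.386   0.2372] [3.1016 0.0263 0.0787] 0.034421511504776015
```

View pics/w42.png

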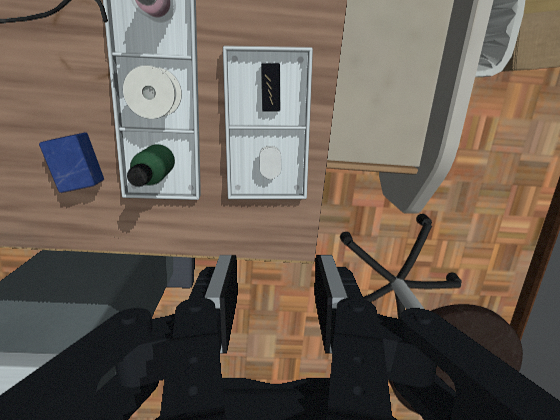

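View pics/s42.png

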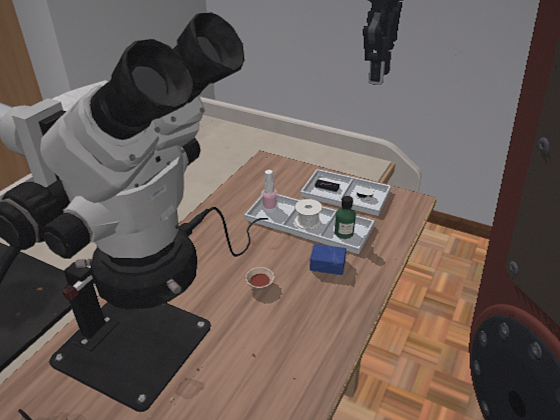

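View pics/t42.png

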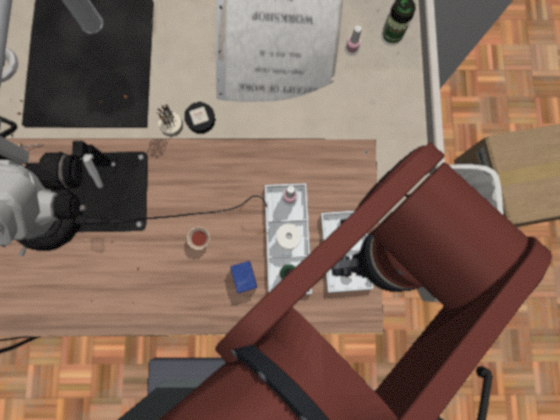

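All five items look placed. Before handing in, I'll check numerically that the wax block and dish haven't moved and that the items are inside their compartments.

Run:
```python
from blob import *
t=env.camera_info('top')
for f in('top0','t42'):
    im=cv2.imread(f'pics/{f}.png');print(f,'wax',rect(im,t,'blue',(225,255,262,297),.026))
    h=cv2.cvtColor(im,cv2.COLOR_BGR2HSV);m=(((h[...,0]<8)|(h[...,0]>172))&(h[...,1]>130)).astype(np.uint8);m=comp(m,(185,222,212,255));M=cv2.moments(m,True);print(' dish',onz(t,(M['m10']/M['m00'],M['m01']/M['m00']),.01))
S=cv2.imread('pics/s42.png')[150:290,230:430];cv2.imwrite('pics/s42z.png',cv2.resize(S,None,fx=4,fy=4,interpolation=2))
o=env.get_obs();print(o['t'],o['contact_force'])
```

```text
top0 wax (array([ 0.4248, -0.1896]), array([0.0334, 0.047 ]), np.float32(16.539886))
 dish [ 0.4981 -0.1033  0.01  ]
t42 wax (array([ 0.4248, -0.1896]), array([0.0333, 0.0466]), np.float32(15.84918))
 dish [ 0.4979 -0.1032  0.01  ]
43.05 [-0.1293 -0.4473 -0.774 ]
```

View pics/s42z.png

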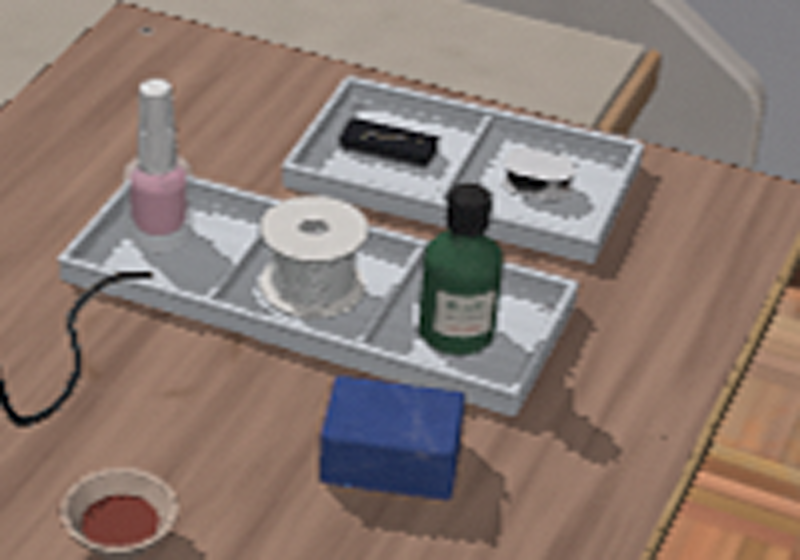

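```bash
python3 -c "
from bench import env
print(env.job_done())"
```

```text
the job is handed in; nothing more can be done
None
```

Both kits are made up and the job was handed in at about 43 s of the 109 s allowed.

- **Soldering kit:** in tray_three, the green bottle is in the −x compartment, the spool in the middle and the cap bottle in the +x one. All three stand upright.
- **Gold-testing kit:** in tray_two, the loupe is in the −x compartment and the touchstone in the +x one. Both lie flat.
- **Left alone:** in the top view before and after, the wax block's centre is unchanged to 0.1 mm and the dish's to 0.2 mm.

In the last wrist and side pictures every item stands or lies clear inside its compartment, and the gripper is about 0.24 m up, touching nothing. The wrist forces I read at the ends of the moves stayed at about 22 N or less. They don't show contacts by the arm itself or peaks within a row.

**Tool drift:** the tool drifted a few millimetres and tilted up to about 6° over the moves. The moves can't correct tilt, so I re-measured before each grasp and lowered each item onto the tray floor; only the spool was let go without a felt contact. In an early turn and descent the tool strayed from the commanded path. The joint torques I read afterwards looked free, but I can't rule out a light brush against the microscope or its cable.

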